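# Change over the desiccator

### The job

Change over the desiccator: lift off its big lid and lay it on the bench, knob up, then move every dried tin from inside it onto the steel tray and cover each with one of the loose lids, sitting fully down and level. Once the dried ones are out and covered, stand the two fresh tins open on the desiccator's plate, their lids taken off and laid flat on the tray, knobs up. Finally lower the big lid gently back on so that it sits fully home and level; tip no tin over, and leave the timer, the jar and the dropper bottle where they are.

Things in the scene. Friction and masses are not known exactly. Their poses are not given: they have to be found in the camera images.
- desiccator: Desiccator bowl, white plastic, round, fixed on the bench: 164 mm across, 118 mm high. Its mouth is 150 mm across, its wall 7 mm thick; the white perforated plate inside lies 70 mm above the bench, 48 mm below the flat rim. Origin: centre of its foot; z up.
- desiccator_plate (a point): Centre of the desiccator's plate, on its upper face (70 mm above the bench).
- desiccator_rim (a point): Centre of the desiccator's mouth, level with its flat rim (118 mm above the bench). Before the desiccator (robot side) the bench is clear up to its front edge, the line 0.868 x + 0.496 y = 0.236 m; a fixed beaker, 130 mm wide, 128 mm high, stands beside it at x 0.474, y 0.153.
- desiccator_lid: Loose clear domed lid, about 0.22 kg. Its lip (143 mm across, 8 mm high, bevelled) drops into the 150 mm mouth; its flange (164 mm across, 8 mm thick) rests on the rim. The dome tops at 50 mm; the white round knob, 31 mm across, runs from 50 to 84 mm. Origin: centre of the lip's underside; z up through the knob. Seated, it lies 8 mm below the rim; knob up on the bench, at z = 0.
- tray: Dark steel sample tray, fixed, 250 mm (its x) by 166 mm (its y), floor 3 mm thick, rim 10 mm high and 3 mm thick. Origin: centre of its underside; z up.
- tin_dry1: Dried sample tin, open, standing on the desiccator's plate at the start. Round, aluminium, 42 mm across, 36 mm high, mouth 37 mm, 50 g. Origin: centre of its underside; z up. May be absent.
- tin_dry2: Another dried sample tin, the same, also on the plate at the start. May be absent (one or two are there).
- lid_loose1: Tin lid lying alone on the tray, knob up; fits every tin. Aluminium disc 47 mm across, 3 mm thick, with a 32 mm spigot 5 mm high under it that drops into the tin's mouth with play; knob on top 14 mm across, 16 mm high (24 mm over all); 20 g. Origin: centre of the spigot's underside; z up through the knob. Seated, its origin is 31 mm above the tin's.
- lid_loose2: Second loose tin lid on the tray, the same; spare when there is only one dried tin.
- tin_fresh1: Fresh sample tin, the same kind of tin, standing on the tray with its lid on at the start. Origin: centre of its underside; z up.
- lid_fresh1: Lid of tin_fresh1, the same kind of lid, seated on it at the start.
- tin_fresh2: Second fresh sample tin, standing on the tray with its lid on at the start.
- lid_fresh2: Lid of tin_fresh2, seated on it at the start.
- timer: Bystander: small bench timer, 50 x 46 x 11 mm. Origin under its centre.
- white_jar: Bystander: white screw-cap jar, 60 mm across, 92 mm high. Origin under its centre.
- dropper_bottle: Bystander: white dropper bottle, 36 mm across, 78 mm high. Origin under its centre.

How it is judged:
On the way, in this order (a step that is already met when the one before it is completed fails the run):
1. the desiccator's lid lies on the bench, knob up, let go (height (world z) of desiccator_lid between -0.004 and 0.004 m and angle between desiccator_lid's own z axis and vertical below 0.03 rad and linear speed of desiccator_lid below 0.02 m/s and contact force between the fingers and desiccator_lid below 0.1 N), for 0.2 s.
2. the dried tins stand on the tray, each with a lid seated (x of tin_dry1 in the frame of tray between -0.115 and 0.115 m and y of tin_dry1 in the frame of tray between -0.073 and 0.073 m and z of tin_dry1 in the frame of tray between 0 and 0.006 m and angle between each of tin_dry1, tin_dry2's own z axis and vertical below 0.08 rad and linear speed of each of tin_dry1, tin_dry2 below 0.02 m/s and ((horizontal distance between lid_loose1 and tin_dry1 below 0.006 m and z of lid_loose1 in the frame of tin_dry1 between 0.0285 and 0.0335 m and angle between lid_loose1's own z axis and vertical below 0.06 rad and linear speed of lid_loose1 below 0.02 m/s) or (horizontal distance between lid_loose2 and tin_dry1 below 0.006 m and z of lid_loose2 in the frame of tin_dry1 between 0.0285 and 0.0335 m and angle between lid_loose2's own z axis and vertical below 0.06 rad and linear speed of lid_loose2 below 0.02 m/s)) and x of tin_dry2 in the frame of tray between -0.115 and 0.115 m and y of tin_dry2 in the frame of tray between -0.073 and 0.073 m and z of tin_dry2 in the frame of tray between 0 and 0.006 m and ((horizontal distance between lid_loose1 and tin_dry2 below 0.006 m and z of lid_loose1 in the frame of tin_dry2 between 0.0285 and 0.0335 m and angle between lid_loose1's own z axis and vertical below 0.06 rad and linear speed of lid_loose1 below 0.02 m/s) or (horizontal distance between lid_loose2 and tin_dry2 below 0.006 m and z of lid_loose2 in the frame of tin_dry2 between 0.0285 and 0.0335 m and angle between lid_loose2's own z axis and vertical below 0.06 rad and linear speed of lid_loose2 below 0.02 m/s))), for 0.2 s.
3. both fresh tins stand on the desiccator's plate, their lids flat on the tray (horizontal distance between each of tin_fresh1, tin_fresh2 and desiccator_plate below 0.056 m and z of tin_fresh1 in the frame of desiccator_plate between -0.003 and 0.003 m and angle between each of tin_fresh1, tin_fresh2's own z axis and vertical below 0.06 rad and linear speed of each of tin_fresh1, lid_fresh1, tin_fresh2, lid_fresh2 below 0.02 m/s and x of lid_fresh1 in the frame of tray between -0.115 and 0.115 m and y of lid_fresh1 in the frame of tray between -0.073 and 0.073 m and z of lid_fresh1 in the frame of tray between 0 and 0.006 m and angle between each of lid_fresh1, lid_fresh2's own z axis and vertical below 0.08 rad and z of tin_fresh2 in the frame of desiccator_plate between -0.003 and 0.003 m and x of lid_fresh2 in the frame of tray between -0.115 and 0.115 m and y of lid_fresh2 in the frame of tray between -0.073 and 0.073 m and z of lid_fresh2 in the frame of tray between 0 and 0.006 m), for 0.2 s.
4. the desiccator's lid is seated again (horizontal distance between desiccator_lid and desiccator_rim below 0.006 m and z of desiccator_lid in the frame of desiccator_rim between -0.0105 and -0.0055 m and angle between desiccator_lid's own z axis and vertical below 0.02 rad and linear speed of desiccator_lid below 0.02 m/s and contact force between the fingers and desiccator_lid below 0.1 N), for 0.2 s.
At the end, for the whole second after the job is handed in: Big lid seated (6 mm of centre, 2.5 mm in height, level to 0.02 rad); fresh tins upright on the plate; their lids flat on the tray, knobs up; every dried tin on the tray with a lid seated (6 mm, 2.5 mm in height, level to 0.06 rad); all at rest (all of step 2 and all of step 3 and all of step 4); the robot touches nothing.
It fails at once if a fresh tin stands in the desiccator while a dried one is still there (((horizontal distance between tin_dry1 and desiccator_plate below 0.07 m and z of tin_dry1 in the frame of desiccator_plate between -0.01 and 0.02 m) or (horizontal distance between tin_dry2 and desiccator_plate below 0.07 m and z of tin_dry2 in the frame of desiccator_plate between -0.01 and 0.02 m)) and ((horizontal distance between tin_fresh1 and desiccator_plate below 0.07 m and z of tin_fresh1 in the frame of desiccator_plate between -0.01 and 0.02 m) or (horizontal distance between tin_fresh2 and desiccator_plate below 0.07 m and z of tin_fresh2 in the frame of desiccator_plate between -0.01 and 0.02 m))).
It fails at once if a tin is tipped over (angle between any of tin_dry1, tin_dry2, tin_fresh1, tin_fresh2's own z axis and vertical above 0.8 rad).
It fails at once if the desiccator's lid is banged onto the desiccator (contact force between desiccator_lid and desiccator above 40 N).
It fails at once if the timer, the jar or the dropper bottle is moved more than 3 cm (distance of any of timer, white_jar, dropper_bottle from where it was at the start of the episode above 0.03 m).
Of tin_dry1, tin_dry2 only 1 to 2 are there at a start; the rules pass over those that are not, and their reading is None.
At some moment in a run one of lid_loose1, lid_loose2, tin_fresh1, tin_fresh2 may be knocked a few centimetres aside while the robot is not near it.
It also fails if it takes over 210 s, if anything falls off the work surface, if the arm or the gripper's body presses on something with over 40 N, if the wrist force passes 120 N, or if a joint passes its speed limit or range.

### The arm

A 6-joint arm with a two-finger parallel gripper is mounted at the origin on a cart in front of the work surface, level with it; the furniture and walls round the work are solid. World frame = base frame: x ahead of the robot, y to its left, z up, the work surface at z = 0. Lengths are in m, angles in rad, forces in N, time in s.
With the tool pointing down it reaches from about 0.25 to 0.8 m from the base axis. Payload 8.5 kg.
Tool frame: the origin (TCP) lies on the centre line of the jaws, within the pads' length; the fingertips stand 14 mm ahead of it and the grasp point (between the pads) lies 5 mm behind it; z points along the fingers, y is the direction in which the jaws open and shut (so a half turn about z gives the same grasp; the last joint's range is limited). The gripper opens to 85 mm and grips with 20 to 120 N. Pads are 22 mm wide; open, the fingers measure 114 mm over their backs; the gripper's body (76 mm by 85 mm) begins 54 mm behind the grasp point. The pads swing forward as they close: fully open they stand 13 mm farther back than shut.
Start: joints at [1.129, 0.238, -0.013, 1.319, 0, 1.571], TCP at [0.224, 0.475, 0.245] pointing down, gripper open.
Joint ranges: [-2.66, 2.66], [-1.03, 1.9], [-1.14, 1.46], [-1.82, 2.27], [-1.45, 1.34], [-3.14, 3.14]. Speed limits (rad/s): [2.22, 2.22, 2.79, 3.14, 3.14, 3.14].

### API

Orientations are given as [roll, pitch, yaw] about the fixed x, y, z axes, in that order (R = Rz(yaw) Ry(pitch) Rx(roll)).
In Python, from cell import env gives the robot as it stands.
- The arm moves only by the tool send_rows, never from a script. Its argument "rows" is a list of rows, each a list of 7 numbers: the shift along the tool's x, y, z in cm, then the turn, a rotation vector about the tool's x, y, z in degrees, then the opening in per cent of the stroke, from 0 (shut) to 100 (fully open). A call has 1 to 5 rows; each row is the pose to reach, as a shift and turn from the pose commanded when the call began, along the tool's axes at that moment; what a row does not reach only later rows make up. A row lasts 1/8 s, in which the tool goes at most 62.5 mm and 10.7 degrees, less where a joint would pass 70% of its speed; a pose out of reach is approached as far as the arm can. A call with a gripper value outside its range is refused whole. The fingers move at their own pace and stop on an object; the grip force is fixed at half the most. Time passes only in rows, so rows that repeat a pose let the fingers close. It gives the time, the measured TCP pose, the force and the opening at its end, in the units of the state.
- env.get_obs(): the state, without advancing time (a new reading comes with each control period).
- env.read_camera(name): name is "scene" or "side" or "wrist"; returns the picture (400x640x3 uint8, red, green, blue); there is no depth.
- env.camera_info(name): a dict with "fov_y" (degrees; the focal length in pixels is half the picture's height over the tangent of half this angle, whatever the lens; pixels are square), "cx", "cy" (the principal point, pixels), "extrinsics" (4x4, takes a point from camera to world coordinates). Camera axes: x right, y down, z forward; pixel columns grow to the right and rows downward; lengths in m; the calibration is good to about 2 mm. The wrist camera is an equidistant fisheye: a pixel r from the principal point sees the ray r / f radians off the axis. A picture is of the moment at which its call begins: read the wrist's pose just before it. camera_info takes no time and is no camera call; for the wrist camera it gives the pose at the moment of the call.
- env.job_done(): hands the job in, once; it reports no verdict.
The state is a dict: "clock": time; "joint_positions": joint angles; "joint_velocities": joint speeds; "effort": joint torques, N m; "ee_pos": TCP position; "ee_rot": TCP orientation; "ft_force": force on the tool from outside, world axes, zero at the start; "torque": the same for the moment, N m; "opening": finger opening in m.
Only numpy, scipy, OpenCV 4.12 (cv2) and the standard library are available. Lean on these libraries where they do the work, as an engineer would, in place of code of your own. Each camera call takes 0.05 s, during which the arm holds its last target. There are 200 camera calls.

## Working session

There is one attempt and no reset: what is moved stays moved. The work goes in short steps, Python scripts to look and compute and a tool call to move; the robot and the scene stay as the last step left them, time stands still between calls to the robot, and variables do not carry over. Pictures are saved under pics/ and viewed, about 12 in all and at most 16, crops included, and the job is handed in when it is done.

Besides the shell and the picture viewer there is one more tool, called after "Call:" in YAML: its name, and indented under it one key for each argument. send_rows: Moves the arm, as the interface text tells. Its arguments: {"type":"object","properties":{"rows":{"type":"array"}},"required":["rows"]}

```bash
ls; mkdir -p pics
cat > h.py <<'E'
import numpy as np, cv2
from cell import env
from scipy.spatial.transform import Rotation as R
def info(n):
    i=env.camera_info(n); T=np.array(i['extrinsics']); return 200/np.tan(np.radians(i['fov_y'])/2),i['cx'],i['cy'],T
def ray(n,u,v,I=None):
    f,cx,cy,T=I or info(n); a,b=(u-cx)/f,(v-cy)/f
    if n=='wrist':
        t=np.hypot(a,b)+1e-12; d=np.array([a/t*np.sin(t),b/t*np.sin(t),np.cos(t)])
    else: d=np.array([a,b,1.])
    return T[:3,3],T[:3,:3]@d
def at(n,u,v,z,I=None):
    p,d=ray(n,u,v,I); return (p+d*(z-p[2])/d[2])[:2]
def px(n,P,I=None):
    f,cx,cy,T=I or info(n); q=T[:3,:3].T@(np.array(P,float)-T[:3,3])
    if n=='wrist':
        r=np.hypot(q[0],q[1])+1e-12;t=np.arctan2(r,q[2]);return cx+f*t*q[0]/r,cy+f*t*q[1]/r
    return cx+f*q[0]/q[2],cy+f*q[1]/q[2]
def snap(n,name,crop=None,s=1):
    im=env.read_camera(n)[:,:,::-1]
    cv2.imwrite('pics/raw_'+name,im)
    if crop: im=im[crop[1]:crop[3],crop[0]:crop[2]]
    im=cv2.resize(im,None,fx=s,fy=s,interpolation=cv2.INTER_CUBIC); cv2.imwrite('pics/'+name,im)
E
python3 - <<'E'
from h import *
o=env.get_obs();print(o)
for n in('scene','side','wrist'):
    print(n,info(n)); snap(n,n+'0.png',s=1.25)
E
```

```text
pics
{'clock': 0.0, 'joint_positions': array([ 1.12903796e+00,  2.38787057e-01, -1.42121385e-02,  1.31920541e+00,
        8.98927001e-06,  1.57077984e+00]), 'joint_velocities': array([ 1.22944115e-03, -9.69968774e-04,  1.12704089e-03,  7.06516768e-04,
       -8.69877906e-04, -2.13365394e-06]), 'effort': array([-1.98815796e-03, -5.38771713e+01,  3.46438515e+01,  1.87508063e-02,
       -2.62047242e-04, -1.22784488e-05]), 'ee_pos': array([0.22428975, 0.47426146, 0.24469072]), 'ee_rot': array([-3.14018438e+00, -9.01247482e-06,  2.69985076e+00]), 'ft_force': array([ 0.06253923, -0.03389411, -1.02711412]), 'torque': array([-0.0595561 , -0.01929078,  0.02506403]), 'opening': 0.08545288884144667}
scene (np.float64(509.9171814240755), 319.5148510820966, 195.68903675261666, array([[ 0.13700449, -0.81889023,  0.55735856, -0.14907718],
       [-0.99049765, -0.12007158,  0.06706129, -0.13307116],
       [ 0.01200709, -0.56125004, -0.82755919,  1.14954952],
       [ 0.        ,  0.        ,  0.        ,  1.        ]]))
side (np.float64(396.12696095465236), 320.0668275642387, 195.39420691352242, array([[ 0.85171277, -0.30489027,  0.42617752,  0.18930581],
       [-0.52383195, -0.51653022,  0.67734527, -0.71531688],
       [ 0.01361759, -0.80014902, -0.59964665,  0.64603367],
       [ 0.        ,  0.        ,  0.        ,  1.        ]]))
wrist (np.float64(309.70691628693146), 319.61859765664235, 197.5365234229489, array([[ 4.26472422e-01,  8.67276193e-01,  2.56813703e-01,
         1.59382314e-01],
       [ 9.04500251e-01, -4.08684150e-01, -1.21887497e-01,
         5.06302886e-01],
       [-7.54434383e-04,  2.84269714e-01, -9.58744054e-01,
         3.72762117e-01],
       [ 0.00000000e+00,  0.00000000e+00,  0.00000000e+00,
         1.00000000e+00]]))
```

View pics/scene0.png

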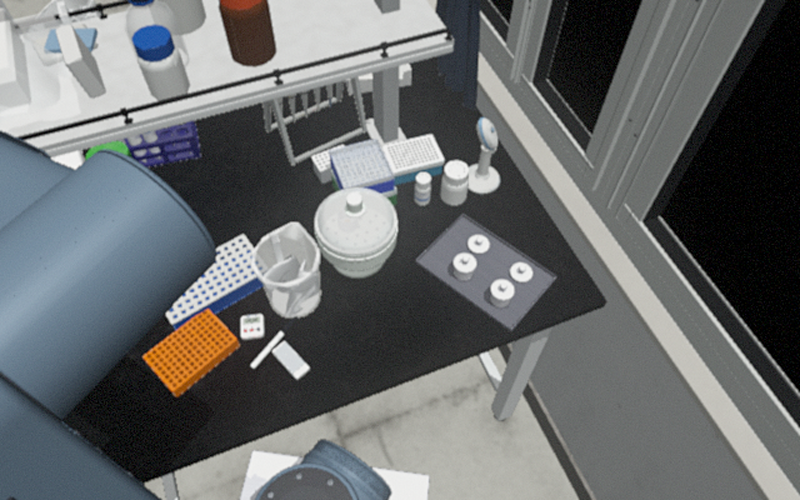

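View pics/side0.png

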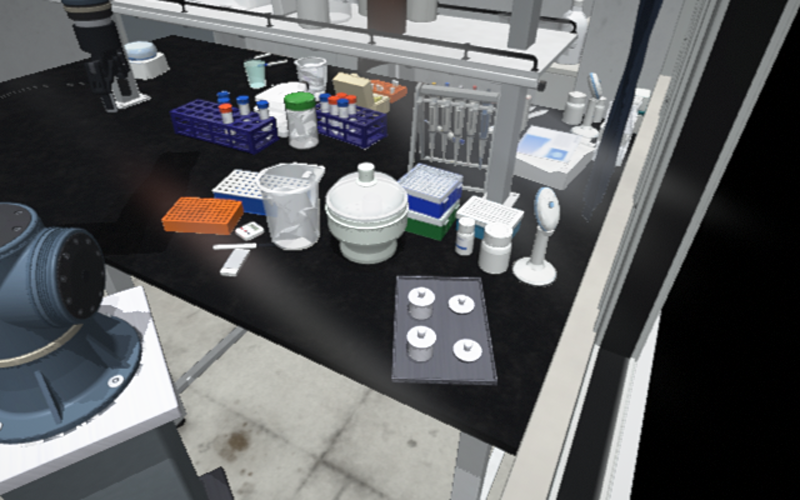

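Run:
```python
from h import *
def tri(a,b):
    p,d=ray('scene',a[0]/1.25,a[1]/1.25);q,e=ray('side',b[0]/1.25,b[1]/1.25)
    d/=np.linalg.norm(d);e/=np.linalg.norm(e)
    s=np.linalg.lstsq(np.c_[d,-e],q-p,rcond=None)[0];A=p+s[0]*d;B=q+s[1]*e
    return (A+B)/2,np.linalg.norm(A-B)
for n,a,b,z in [('biglid',(354,195),(366,168),.194),('fA',(464,258),(421,294),.058),('fB',(502,284),(421,330),.058),('lA',(478,239),(461,297),.027),('lB',(521,267),(467,344),.027)]:
    print(n,tri(a,b),at('scene',a[0]/1.25,a[1]/1.25,z),at('side',b[0]/1.25,b[1]/1.25,z))
for n,u,v in [('back',463,215),('left',417,260),('front',513,326),('right',555,277)]: print(n,at('scene',u/1.25,v/1.25,.01))
for n,u,v in [('l',399,277),('r',483,277),('bl',392,381),('br',495,381)]: print(n,at('side',u/1.25,v/1.25,.01))
for n,u,v,z in [('timer',252,326,.01),('jar',455,168,.092),('drop',423,176,.078),('tool',488,180,0),('pen',250,367,0),('slide',305,375,0),('blue/beaker',290,310,0)]: print(n,at('scene',u/1.25,v/1.25,z))
```

```text
biglid (array([0.59154675, 0.04617228, 0.19055055]), np.float64(0.010233668000420795)) [0.59533815 0.04586369] [0.5817953  0.03551854]
fA (array([ 0.57543447, -0.18028744,  0.0458946 ]), np.float64(0.008438116455231001)) [ 0.57248842 -0.17977068] [ 0.56275079 -0.19319683]
fB (array([ 0.52091781, -0.26013659,  0.05421696]), np.float64(0.005591555717972715)) [ 0.52186865 -0.25970427] [ 0.51562877 -0.26431007]
lA (array([ 0.64514871, -0.20698623,  0.02456281]), np.float64(0.00391697890497486)) [ 0.64582221 -0.20693928] [ 0.64094691 -0.20986274]
lB (array([ 0.58730594, -0.30116621,  0.02226155]), np.float64(0.006162367160821353)) [ 0.58787981 -0.30063278] [ 0.58066644 -0.30549427]
back [ 0.71819789 -0.17038278]
left [ 0.58467279 -0.08319091]
front [ 0.45711868 -0.29161749]
right [ 0.58448176 -0.37463053]
l [ 0.58318406 -0.0873625 ]
r [ 0.72590021 -0.17204642]
bl [ 0.44350349 -0.29439659]
br [ 0.58213564 -0.3776611 ]
timer [0.38293966 0.22164811]
jar [ 0.7812462  -0.13992286]
drop [ 0.7601824  -0.07255122]
tool [ 0.83665773 -0.22046033]
pen [0.30186251 0.20532063]
slide [0.30087277 0.09727002]
blue/beaker [0.43378146 0.15812432]
```

Add to h.py:
```python
def to(x,y,z,yaw):
    "row numbers (cm,deg) from present pose to TCP x,y,z, tool down, yaw deg"
    o=env.get_obs(); Rc=R.from_euler('xyz',o['ee_rot']); Rt=R.from_euler('xyz',[np.pi,0,np.radians(yaw)])
    d=Rc.inv().apply(np.array([x,y,z])-o['ee_pos'])*100; t=(Rc.inv()*Rt).as_rotvec(degrees=True)
    print('pos',o['ee_pos'].round(4),'yaw',np.degrees(o['ee_rot'][2]).round(2),'t',round(o['clock'],1),'open',round(o['opening'],4),'F',o['ft_force'].round(1),'ROW',d.round(2),t.round(1))
```

```text
(no output)
```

Call:
send_rows:
  rows:
    - [-26, -11.5, -2.5, 0, 0, 0, 100]
    - [-26, -11.5, -2.5, 0, 0, 0, 100]
    - [-26, -11.5, -2.5, 0, 0, 0, 100]
    - [-26, -11.5, -2.5, 0, 0, 0, 100]
    - [-26, -11.5, -2.5, 0, 0, 0, 100]

```text
clock: 0.78
ee_pos: [0.4117, 0.2572, 0.2705]
ee_rot: [-3.141, 0.0, 2.698]
ft_force: [-0.0, -0.1, -0.2]
opening: 0.0857
```

Call:
send_rows:
  rows:
    - [-25.7, -11.4, 0, 0, 0, 0, 100]
    - [-25.7, -11.4, 0, 0, 0, 0, 100]
    - [-25.7, -11.4, 0, 0, 0, 0, 100]
    - [-25.7, -11.4, 0, 0, 0, 0, 100]
    - [-25.7, -11.4, 0, 0, 0, 0, 100]

```text
clock: 1.4
ee_pos: [0.5954, 0.0438, 0.2695]
ee_rot: [-3.141, -0.0, 2.697]
ft_force: [-0.4, 0.4, -0.2]
opening: 0.0851
```

Call:
send_rows:
  rows:
    - [0, 0, 0, 0, 0, 48, 100]
    - [0, 0, 0, 0, 0, 48, 100]
    - [0, 0, 0, 0, 0, 48, 100]
    - [0, 0, 0, 0, 0, 48, 100]
    - [0, 0, 0, 0, 0, 48, 100]

```text
clock: 2.02
ee_pos: [0.5938, 0.0465, 0.2699]
ee_rot: [-3.141, -0.0, 1.858]
ft_force: [-0.3, 0.8, 0.1]
opening: 0.0853
```

Call:
send_rows:
  rows:
    - [0, 0, 0, 0, 0, 48, 100]
    - [0, 0, 0, 0, 0, 48, 100]
    - [0, 0, 0, 0, 0, 48, 100]
    - [0, 0, 0, 0, 0, 48, 100]
    - [0, 0, 0, 0, 0, 48, 100]

```text
clock: 2.65
ee_pos: [0.5937, 0.0465, 0.27]
ee_rot: [-3.141, 0.001, 1.02]
ft_force: [-0.1, -0.7, 0.4]
opening: 0.0857
```

Run:
```python
from h import *
to(.594,.046,.26,58.6); snap('wrist','w1.png',s=1.25); print(px('wrist',(.594,.046,.194)), info('wrist')[3][:3,3])
snap('side','s1.png',(270,110,350,170),6)
```

```text
pos [0.5937 0.0465 0.27  ] yaw 58.44 t 2.6 open 0.0857 F [-0.1 -0.7  0.4] ROW [-0.03  0.05  1.  ] [-0.   0.  -0.2]
(np.float64(320.5490083288548), np.float64(215.6041457584812)) [0.63198568 0.10888495 0.39793647]
```

View pics/w1.png

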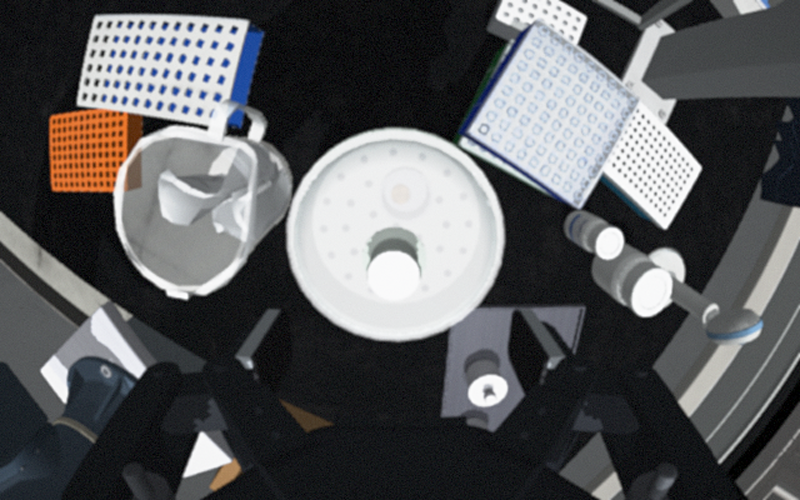

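Run:
```python
from h import *
print(at('wrist',393/1.25,275/1.25,.194),at('wrist',395/1.25,234/1.25,.122))
for u,v in [(287,234),(504,234),(395,128),(395,340)]: print(at('wrist',u/1.25,v/1.25,.126))
print('tin',at('wrist',404/1.25,192/1.25,.1))
```

```text
[0.58862167 0.04542616] [0.59157561 0.04961099]
[0.52332595 0.09265373]
[0.6614749  0.00860868]
[0.6317667  0.11533025]
[ 0.54615771 -0.02449099]
tin [0.61192517 0.06998249]
```

View pics/s1.png

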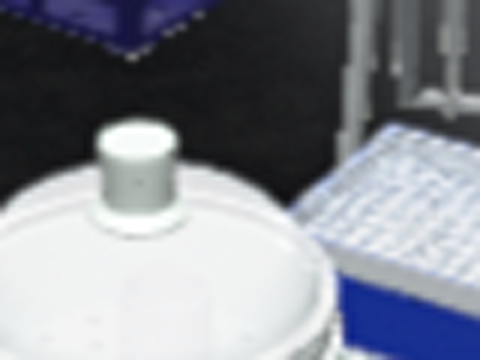

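Call:
send_rows:
  rows:
    - [-0.15, -0.35, 5, 0, 0, 0, 100]
    - [-0.15, -0.35, 7, 0, 0, 0, 100]
    - [-0.15, -0.35, 8, 0, 0, 0, 100]
    - [-0.15, -0.35, 9.2, 0, 0, 0, 100]
    - [-0.15, -0.35, 9.2, 0, 0, 0, 100]

```text
clock: 3.38
ee_pos: [0.59, 0.047, 0.1779]
ee_rot: [-3.141, 0.0, 1.025]
ft_force: [-0.3, 0.3, 0.3]
opening: 0.0855
```

Call:
send_rows:
  rows:
    - [0, 0, 0, 0, 0, 0, 50]
    - [0, 0, 0, 0, 0, 0, 40]
    - [0, 0, 0, 0, 0, 0, 35]
    - [0, 0, 0, 0, 0, 0, 30]
    - [0, 0, 0, 0, 0, 0, 20]

```text
clock: 4.0
ee_pos: [0.5904, 0.0471, 0.179]
ee_rot: [3.141, -0.001, 1.024]
ft_force: [-0.9, 0.0, 5.5]
opening: 0.0292
```

Call:
send_rows:
  rows:
    - [0, 0, 0, 0, 0, 0, 20]
    - [0, 0, 0, 0, 0, 0, 15]
    - [0, 0, 0, 0, 0, 0, 15]
    - [0, 0, 0, 0, 0, 0, 15]
    - [0, 0, 0, 0, 0, 0, 15]

```text
clock: 4.62
ee_pos: [0.5904, 0.0471, 0.1789]
ee_rot: [3.141, -0.001, 1.024]
ft_force: [-1.0, -0.4, 5.8]
opening: 0.0291
```

Call:
send_rows:
  rows:
    - [0, 0, -1, 0, 0, 0, 15]
    - [0, 0, -2, 0, 0, 0, 15]
    - [0, 0, -4, 0, 0, 0, 15]
    - [0, 0, -6, 0, 0, 0, 15]
    - [0, 0, -6, 0, 0, 0, 15]

```text
clock: 5.25
ee_pos: [0.591, 0.0471, 0.24]
ee_rot: [3.139, -0.002, 1.024]
ft_force: [0.5, -0.3, -2.3]
opening: 0.0295
```

Call:
send_rows:
  rows:
    - [-3, -2, 0, 0, 0, 0, 15]
    - [-7, -4.8, 0, 0, 0, 0, 15]
    - [-11, -7.5, 0, 0, 0, 0, 15]
    - [-14, -9.5, 0, 0, 0, 0, 15]
    - [-15.4, -10.5, 0, 0, 0, 0, 15]

```text
clock: 5.88
ee_pos: [0.4186, -0.0305, 0.238]
ee_rot: [-3.141, 0.0, 1.024]
ft_force: [0.5, 0.2, -2.0]
opening: 0.0291
```

Call:
send_rows:
  rows:
    - [0, 0, 4, 0, 0, 0, 15]
    - [0, 0, 8, 0, 0, 0, 15]
    - [0, 0, 12, 0, 0, 0, 15]
    - [0, 0, 14.5, 0, 0, 0, 15]
    - [0, 0, 15.5, 0, 0, 0, 15]

```text
clock: 6.5
ee_pos: [0.4199, -0.0298, 0.0818]
ee_rot: [-3.14, 0.001, 1.024]
ft_force: [0.0, -0.0, -1.8]
opening: 0.029
```

Run:
```python
from h import *
to(.42,-.03,.0695,58.6); snap('scene','sc2.png',(180,120,460,300),2.8); snap('wrist','w2.png')
```

```text
pos [ 0.4199 -0.0298  0.0818] yaw 58.7 t 6.5 open 0.029 F [ 0.  -0.  -1.8] ROW [-0.01  0.02  1.23] [-0.1  0.1  0.1]
```

View pics/sc2.png

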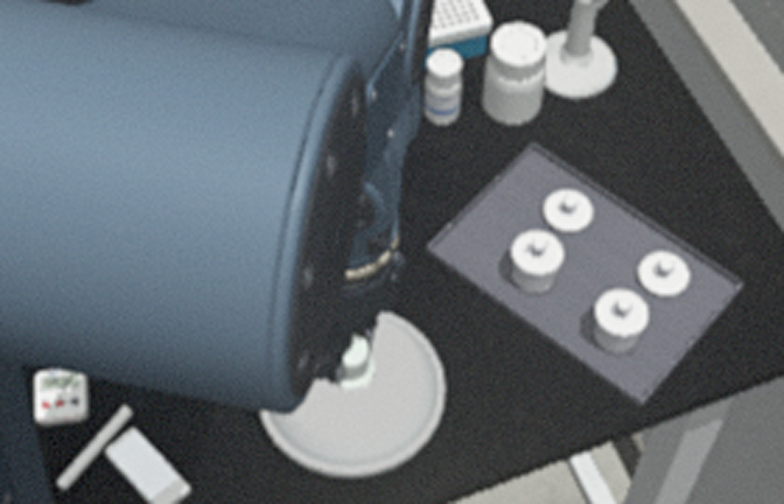

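Call:
send_rows:
  rows:
    - [0, 0, 0.5, 0, 0, 0, 15]
    - [0, 0, 1.0, 0, 0, 0, 15]
    - [0, 0, 1.2, 0, 0, 0, 15]
    - [0, 0, 1.3, 0, 0, 0, 15]
    - [0, 0, 1.3, 0, 0, 0, 15]

```text
clock: 7.22
ee_pos: [0.4204, -0.03, 0.0704]
ee_rot: [3.141, 0.0, 1.024]
ft_force: [-0.6, -0.0, -2.6]
opening: 0.0289
```

Call:
send_rows:
  rows:
    - [0, 0, 0, 0, 0, 0, 40]
    - [0, 0, 0, 0, 0, 0, 70]
    - [0, 0, 0, 0, 0, 0, 70]
    - [0, 0, 0, 0, 0, 0, 70]
    - [0, 0, 0, 0, 0, 0, 70]

```text
clock: 7.85
ee_pos: [0.4204, -0.03, 0.0704]
ee_rot: [3.141, 0.0, 1.024]
ft_force: [-0.9, 0.9, 0.8]
opening: 0.0598
```

Call:
send_rows:
  rows:
    - [0, 0, -3, 0, 0, 0, 70]
    - [0, 0, -8, 0, 0, 0, 70]
    - [0, 0, -14, 0, 0, 0, 70]
    - [0, 0, -18, 0, 0, 0, 70]
    - [0, 0, -18, 0, 0, 0, 70]

```text
clock: 8.48
ee_pos: [0.4219, -0.0301, 0.2531]
ee_rot: [3.137, -0.002, 1.024]
ft_force: [0.0, 0.2, -0.4]
opening: 0.0599
```

Call:
send_rows:
  rows:
    - [7.6, 10.6, 0, 0, 0, 0, 70]
    - [7.6, 10.6, 0, 0, 0, 0, 70]
    - [7.6, 10.6, 0, 0, 0, 0, 70]
    - [7.6, 10.6, 0, 0, 0, 0, 70]
    - [7.6, 10.6, 0, 0, 0, 0, 70]

```text
clock: 9.1
ee_pos: [0.5491, -0.0202, 0.2501]
ee_rot: [-3.141, 0.001, 1.024]
ft_force: [-0.1, 0.2, -0.6]
opening: 0.0598
```

Run:
```python
from h import *
to(.55,-.02,.25,58.6); snap('wrist','w3.png',s=1.25)
```

```text
pos [ 0.5491 -0.0202  0.2501] yaw 58.68 t 9.1 open 0.0598 F [-0.1  0.2 -0.6] ROW [0.07 0.06 0.01] [-0.   0.   0.1]
```

View pics/w3.png

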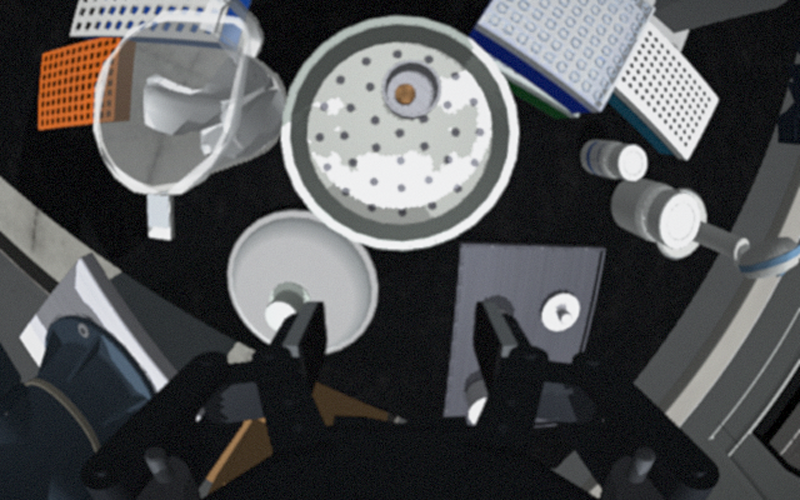

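Run:
```python
from h import *
print(at('wrist',412/1.25,90/1.25,.106))
for p in [(384,90),(440,90),(412,62),(412,118)]: print(at('wrist',p[0]/1.25,p[1]/1.25,.106))
print('rim',[at('wrist',u/1.25,v/1.25,.118) for u,v in [(281,130),(519,130),(400,15),(400,250)]])
to(.612,.07,.2,0)
```

```text
[0.61127072 0.06559573]
[0.59476752 0.07563471]
[0.62804637 0.05583558]
[0.62175643 0.08286458]
[0.60098984 0.04860608]
rim [array([0.5211823 , 0.08983678]), array([0.66027079, 0.0054718 ]), array([0.63095263, 0.11401298]), array([ 0.54630077, -0.02549816])]
pos [ 0.5493 -0.0203  0.2505] yaw 58.67 t 9.2 open 0.0593 F [-0.3 -0.1 -0.1] ROW [10.97  0.67  5.05] [-0.   0.  58.7]
```

Call:
send_rows:
  rows:
    - [10.6, 0.8, 0, 0, 0, 0, 70]
    - [10.6, 0.8, 0, 0, 0, 0, 70]
    - [10.6, 0.8, 4, 0, 0, 0, 70]
    - [10.6, 0.8, 8, 0, 0, 0, 70]
    - [10.6, 0.8, 9, 0, 0, 0, 70]

```text
clock: 9.78
ee_pos: [0.6103, 0.066, 0.1587]
ee_rot: [-3.139, 0.002, 1.024]
ft_force: [-0.2, 0.9, -0.3]
opening: 0.0601
```

Run:
```python
from h import *
to(.6115,.066,.09,58.6); snap('wrist','w4.png',(170,90,470,310),2.6); print(px('wrist',(.6115,.066,.106)))
```

```text
pos [0.6103 0.066  0.1587] yaw 58.69 t 9.8 open 0.0601 F [-0.2  0.9 -0.3] ROW [0.07 0.12 6.87] [-0.2  0.1  0.1]
(np.float64(320.9900139726761), np.float64(226.93195044591084))
```

View pics/w4.png

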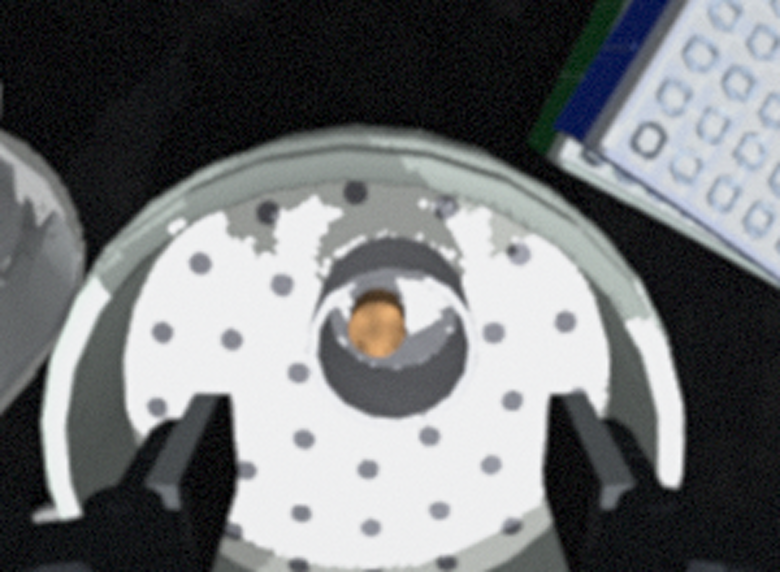

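Run:
```python
from h import *
p=at('wrist',321.2,221.9,.106);print(p);to(*p,.09,58.6)
```

```text
[0.61336871 0.06883616]
pos [0.6108 0.066  0.1589] yaw 58.68 t 9.8 open 0.0601 F [-0.7  0.5 -0.2] ROW [0.39 0.09 6.89] [-0.1  0.1  0.1]
```

Call:
send_rows:
  rows:
    - [0.35, 0.1, 2, 0, 0, 0, 70]
    - [0.35, 0.1, 4, 0, 0, 0, 70]
    - [0.35, 0.1, 6, 0, 0, 0, 70]
    - [0.35, 0.1, 6.9, 0, 0, 0, 70]
    - [0.35, 0.1, 6.9, 0, 0, 0, 70]

```text
clock: 10.45
ee_pos: [0.6152, 0.0686, 0.0921]
ee_rot: [3.141, -0.0, 1.024]
ft_force: [-0.4, 0.4, -0.1]
opening: 0.0599
```

Call:
send_rows:
  rows:
    - [0, 0, 0, 0, 0, 0, 60]
    - [0, 0, 0, 0, 0, 0, 50]
    - [0, 0, 0, 0, 0, 0, 40]
    - [0, 0, 0, 0, 0, 0, 35]
    - [0, 0, 0, 0, 0, 0, 35]

```text
clock: 11.08
ee_pos: [0.6156, 0.0688, 0.0927]
ee_rot: [3.14, -0.001, 1.024]
ft_force: [-1.3, 0.1, 7.2]
opening: 0.0407
```

Call:
send_rows:
  rows:
    - [0, 0, -1, 0, 0, 0, 35]
    - [0, 0, -2, 0, 0, 0, 35]
    - [0, 0, -4, 0, 0, 0, 35]
    - [0, 0, -7, 0, 0, 0, 35]
    - [0, 0, -7, 0, 0, 0, 35]

```text
clock: 11.7
ee_pos: [0.6165, 0.0689, 0.1643]
ee_rot: [3.138, -0.003, 1.024]
ft_force: [-0.2, -0.1, -0.9]
opening: 0.0405
```

Run:
```python
from h import *
to(.587,-.23,.16,58.6); snap('scene','sc5.png'); snap('side','sd5.png',(290,200,410,320),5)
```

```text
pos [0.6165 0.0689 0.1643] yaw 58.69 t 11.7 open 0.0405 F [-0.2 -0.1 -0.9] ROW [-27.07  13.01   0.4 ] [ 0.2 -0.2  0.1]
```

View pics/sd5.png

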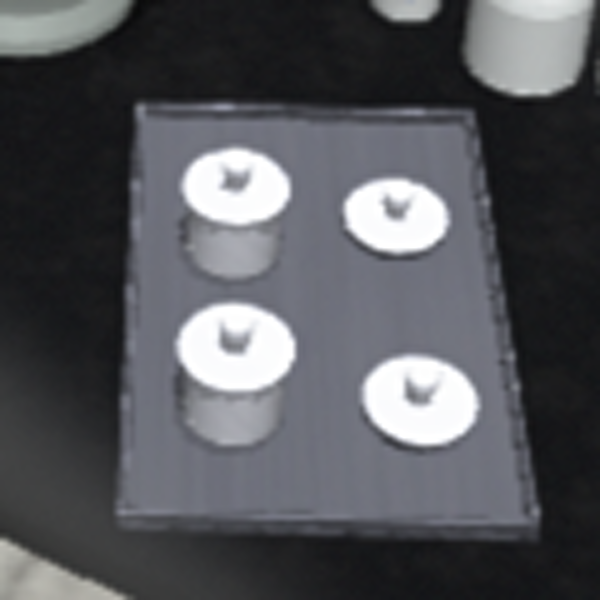

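Run:
```python
from h import *
for n,u,v,z in [('fA',237,186,.042),('fB',236,347,.042),('lA',396,215,.011),('lB',420,400,.011),('cBL',138,104,.01),('cBR',473,112,.01),('cFL',120,517,.01),('cFR',540,521,.01)]: print(n,at('side',290+u/5,200+v/5,z))
# scene: from sc2 crop (offset 180,120 scale 2.8)
for n,u,v,z in [('fA',537,250,.042),('fB',621,313,.042),('lA',568,210,.011),('lB',664,273,.011),('b',532,146,.01),('l',430,246,.01),('f',642,402,.01),('r',741,286,.01)]: print(n,at('scene',180+u/2.8,120+v/2.8,z))
```

```text
fA [ 0.5704359  -0.18515001]
fB [ 0.5169696  -0.26488957]
lA [ 0.6423332  -0.21186222]
lB [ 0.58338353 -0.30580463]
cBL [ 0.58136913 -0.08277081]
cBR [ 0.7201431  -0.17214006]
cFL [ 0.44589306 -0.29192626]
cFR [ 0.58645999 -0.37858195]
fA [ 0.57441931 -0.18266945]
fB [ 0.51837445 -0.26265542]
lA [ 0.64482754 -0.21007286]
lB [ 0.58633992 -0.30428768]
b [ 0.71753771 -0.16931676]
l [ 0.58511004 -0.08306079]
f [ 0.44903343 -0.28916166]
r [ 0.58304826 -0.37630317]
```

Call:
send_rows:
  rows:
    - [-4, 1.8, 0, 0, 0, 0, 35]
    - [-9, 4.1, 0, 0, 0, 0, 35]
    - [-14, 6.4, 0, 0, 0, 0, 35]
    - [-18, 8.2, 0, 0, 0, 0, 35]
    - [-20, 9.1, 0, 0, 0, 0, 35]

```text
clock: 12.42
ee_pos: [0.5878, -0.1514, 0.1603]
ee_rot: [-3.14, 0.001, 1.022]
ft_force: [-0.0, 0.3, -0.3]
opening: 0.0408
```

Call:
send_rows:
  rows:
    - [-4, 1.8, 0, 0, 0, 0, 35]
    - [-7, 3.2, 0, 0, 0, 0, 35]
    - [-8.4, 3.9, 3, 0, 0, 0, 35]
    - [-8.4, 3.9, 7, 0, 0, 0, 35]
    - [-8.4, 3.9, 9, 0, 0, 0, 35]

```text
clock: 13.05
ee_pos: [0.5772, -0.2406, 0.0685]
ee_rot: [-3.138, 0.0, 1.024]
ft_force: [-0.4, 0.9, -1.0]
opening: 0.0407
```

Run:
```python
from h import *
to(.580,-.241,.0262,58.6); snap('wrist','w6.png',s=1.25)
```

```text
pos [ 0.5772 -0.2406  0.0685] yaw 58.69 t 13.1 open 0.0407 F [-0.4  0.9 -1. ] ROW [0.12 0.28 4.22] [-0.2  0.   0.1]
```

View pics/w6.png

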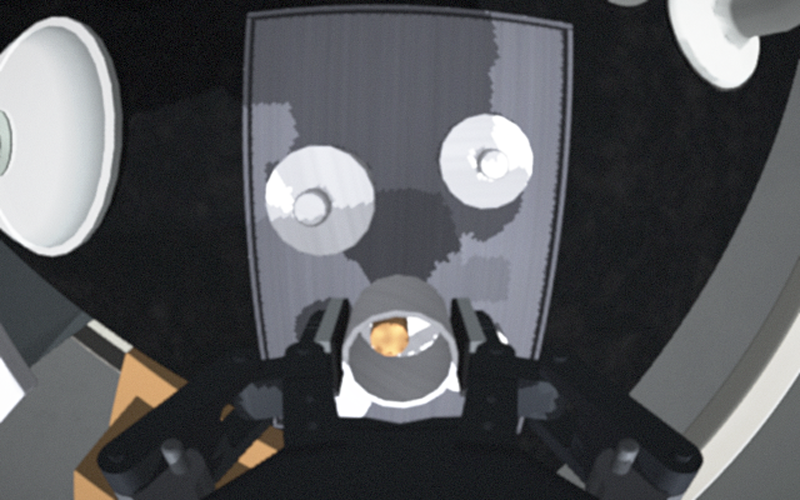

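Call:
send_rows:
  rows:
    - [0.1, 0.25, 2, 0, 0, 0, 35]
    - [0.1, 0.25, 3.5, 0, 0, 0, 35]
    - [0.1, 0.25, 4.1, 0, 0, 0, 35]
    - [0.1, 0.25, 4.25, 0, 0, 0, 35]
    - [0.1, 0.25, 4.25, 0, 0, 0, 35]

```text
clock: 13.72
ee_pos: [0.5814, -0.242, 0.0294]
ee_rot: [3.141, -0.0, 1.024]
ft_force: [0.2, -0.6, 0.2]
opening: 0.0407
```

Call:
send_rows:
  rows:
    - [0, 0, 0, 0, 0, 0, 45]
    - [0, 0, 0, 0, 0, 0, 60]
    - [0, 0, 0, 0, 0, 0, 65]
    - [0, 0, 0, 0, 0, 0, 65]
    - [0, 0, 0, 0, 0, 0, 65]

```text
clock: 14.35
ee_pos: [0.5811, -0.2419, 0.0288]
ee_rot: [-3.142, 0.0, 1.024]
ft_force: [-0.2, -0.1, -0.4]
opening: 0.0554
```

Call:
send_rows:
  rows:
    - [0, 0, -1, 0, 0, 0, 65]
    - [0, 0, -3, 0, 0, 0, 65]
    - [0, 0, -6, 0, 0, 0, 65]
    - [0, 0, -9, 0, 0, 0, 65]
    - [0, 0, -9, 0, 0, 0, 65]

```text
clock: 14.98
ee_pos: [0.5827, -0.2425, 0.1221]
ee_rot: [3.137, -0.001, 1.024]
ft_force: [0.7, 0.4, -0.2]
opening: 0.0556
```

Run:
```python
from h import *
print(at('wrist',401/1.25,359/1.25,.0818))
to(.580,-.241,.0262,58.6); snap('wrist','w7.png',(170,30,490,300),2.5)
```

```text
[ 0.56454834 -0.27392829]
pos [ 0.5827 -0.2425  0.1221] yaw 58.68 t 15.0 open 0.0556 F [ 0.7  0.4 -0.2] ROW [-0.01 -0.36  9.58] [ 0.3 -0.   0.1]
```

View pics/w7.png

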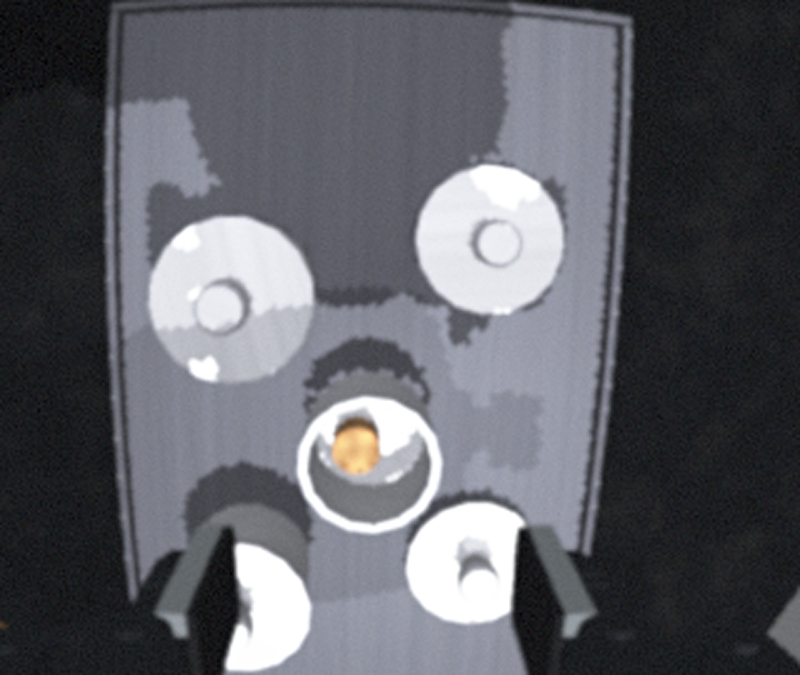

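Run:
```python
from h import *
print('tin',at('wrist',317.8,215.6,.039)); print('lA',at('wrist',365.8,125.6,.011),at('wrist',369.2,126.8,.027))
a=(np.array(at('wrist',365.8,125.6,.011))+at('wrist',369.2,126.8,.027))/2
to(*a,.10,58.6)
```

```text
tin [ 0.57968204 -0.24340624]
lA [ 0.64368184 -0.20886682] [ 0.64374183 -0.20886408]
pos [ 0.5819 -0.2422  0.1204] yaw 58.69 t 15.0 open 0.0553 F [ 0.   0.5 -0.2] ROW [6.06 3.55 2.05] [ 0.2 -0.   0.1]
```

Call:
send_rows:
  rows:
    - [6.05, 3.55, 0, 0, 0, 0, 45]
    - [6.05, 3.55, 0, 0, 0, 0, 45]
    - [6.05, 3.55, 4, 0, 0, 0, 45]
    - [6.05, 3.55, 7, 0, 0, 0, 45]
    - [6.05, 3.55, 7, 0, 0, 0, 45]

```text
clock: 15.65
ee_pos: [0.6403, -0.2081, 0.0457]
ee_rot: [-3.135, 0.002, 1.024]
ft_force: [-0.0, -0.6, 0.2]
opening: 0.0383
```

Call:
send_rows:
  rows:
    - [0, 0, 0, 0, 0, 0, 45]
    - [0, 0, 0, 0, 0, 0, 45]

```text
clock: 15.9
ee_pos: [0.6437, -0.2091, 0.0504]
ee_rot: [3.139, -0.0, 1.024]
ft_force: [0.3, 0.1, -0.2]
opening: 0.0384
```

Run:
```python
from h import *
to(.6437,-.2089,.028,58.69); print(px('wrist',(.6437,-.2089,.027)),px('wrist',(.6437,-.2089,.011)))
snap('wrist','w8.png',(220,130,420,280),4)
```

```text
pos [ 0.6437 -0.2091  0.0504] yaw 58.68 t 15.9 open 0.0384 F [ 0.3  0.1 -0.2] ROW [ 0.02 -0.01  2.24] [ 0.1 -0.  -0. ]
(np.float64(319.71960548647263), np.float64(247.73493166861851)) (np.float64(319.6327799825483), np.float64(235.9637809266864))
```

View pics/w8.png

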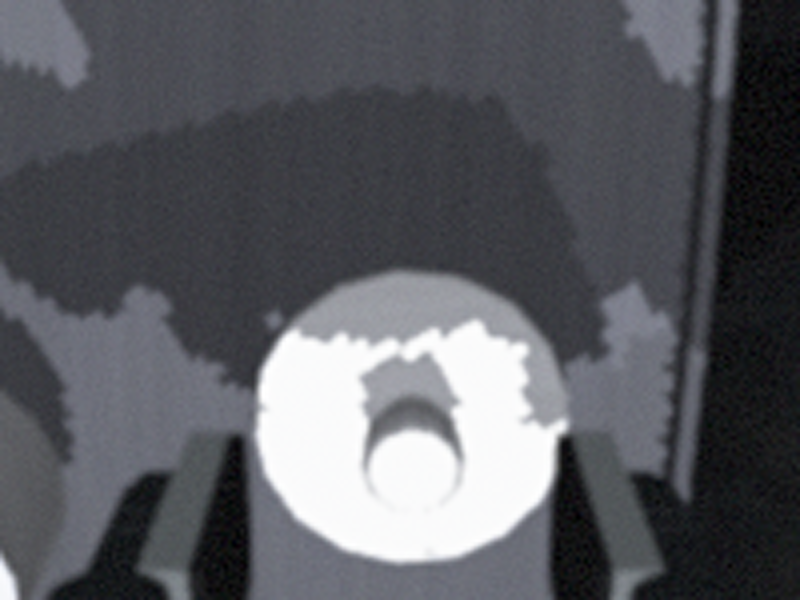

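Call:
send_rows:
  rows:
    - [0.02, 0.15, 1, 0, 0, 0, 45]
    - [0.02, 0.15, 2, 0, 0, 0, 45]
    - [0.02, 0.15, 2.25, 0, 0, 0, 45]
    - [0.02, 0.15, 2.25, 0, 0, 0, 45]

```text
clock: 16.45
ee_pos: [0.644, -0.2092, 0.0258]
ee_rot: [-3.141, 0.0, 1.024]
ft_force: [-0.5, 0.1, -0.1]
opening: 0.0384
```

Call:
send_rows:
  rows:
    - [0, 0, 0, 0, 0, 0, 30]
    - [0, 0, 0, 0, 0, 0, 20]
    - [0, 0, 0, 0, 0, 0, 10]
    - [0, 0, 0, 0, 0, 0, 5]
    - [0, 0, 0, 0, 0, 0, 5]

```text
clock: 17.08
ee_pos: [0.6446, -0.2094, 0.0268]
ee_rot: [3.141, -0.0, 1.024]
ft_force: [0.2, -0.5, 5.8]
opening: 0.0112
```

Call:
send_rows:
  rows:
    - [0, 0, 0, 0, 0, 0, 5]
    - [0, 0, -2, 0, 0, 0, 5]
    - [0, 0, -5, 0, 0, 0, 5]
    - [0, 0, -8, 0, 0, 0, 5]
    - [0, 0, -8, 0, 0, 0, 5]

```text
clock: 17.7
ee_pos: [0.6456, -0.2097, 0.1086]
ee_rot: [3.138, -0.001, 1.024]
ft_force: [0.7, -0.1, -0.8]
opening: 0.0113
```

Run:
```python
from h import *
to(.5797,-.2431,.08,58.69); snap('wrist','w9.png',(220,130,420,280),4)
```

```text
pos [ 0.6456 -0.2097  0.1086] yaw 58.69 t 17.7 open 0.0113 F [ 0.7 -0.1 -0.8] ROW [-6.28 -3.91  2.84] [ 0.2 -0.  -0. ]
```

Run:
```python
from h import *
to(.5804,-.2435,.075,58.69)
```

```text
pos [ 0.6448 -0.2094  0.1069] yaw 58.69 t 17.8 open 0.0111 F [-0.   0.6 -0.2] ROW [-6.26 -3.73  3.19] [ 0.1 -0.  -0. ]
```

Call:
send_rows:
  rows:
    - [-3, -1.8, 0, 0, 0, 0, 5]
    - [-6.25, -3.75, 0, 0, 0, 0, 5]
    - [-6.25, -3.75, 2, 0, 0, 0, 5]
    - [-6.25, -3.75, 3.1, 0, 0, 0, 5]
    - [-6.25, -3.75, 3.1, 0, 0, 0, 5]

```text
clock: 18.38
ee_pos: [0.5791, -0.2426, 0.0737]
ee_rot: [-3.139, 0.0, 1.025]
ft_force: [-0.4, 0.8, 0.1]
opening: 0.0111
```

Call:
send_rows:
  rows:
    - [0, 0, 0, 0, 0, 0, 5]
    - [0, 0, 0, 0, 0, 0, 5]

```text
clock: 18.62
ee_pos: [0.5803, -0.2431, 0.0758]
ee_rot: [3.141, -0.0, 1.025]
ft_force: [0.0, 0.2, 0.2]
opening: 0.0107
```

Run:
```python
from h import *
to(.5804,-.2435,.075,58.69); snap('wrist','w10.png',(220,150,420,300),4)
for P in [(.5804,-.2435,.039),(.5804,-.2435,.0595)]: u,v=px('wrist',P); print((u-220)*4,(v-150)*4)
```

```text
pos [ 0.5803 -0.2431  0.0758] yaw 58.71 t 18.6 open 0.0107 F [0.  0.2 0.2] ROW [-0.03  0.02  0.08] [ 0. -0.  0.]
401.616646909775 353.6295956580341
402.21323634085206 417.4760380211012
```

View pics/w10.png

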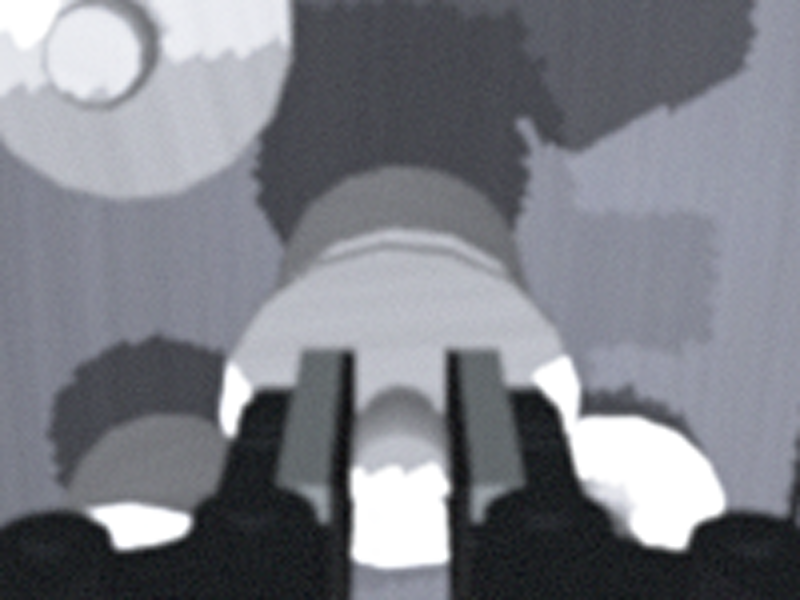

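Run:
```python
from h import *
o=env.get_obs();c=o['ee_pos'];ux=np.array([np.cos(o['ee_rot'][2]),np.sin(o['ee_rot'][2])])
for r,z in [(.021,.039),(.0235,c[2]-.0238+.008),(.0235,c[2]-.0238+.005)]:
    p=c[:2]+ux*r; u,v=px('wrist',(*p,z)); print((u-220)*4,(v-150)*4)
to(.5803,-.2431,.0578,58.71)
```

```text
399.7217948677262 214.26263824717273
400.1624238863303 246.3038666539096
400.0967473939029 238.48260910854242
pos [ 0.5803 -0.2431  0.0757] yaw 58.71 t 18.7 open 0.011 F [ 0.3 -0.2  0.2] ROW [0.01 0.   1.79] [ 0. -0. -0.]
```

Call:
send_rows:
  rows:
    - [-0.1, 0, 0.4, 0, 0, 0, 5]
    - [-0.1, 0, 0.8, 0, 0, 0, 5]
    - [-0.1, 0, 1.2, 0, 0, 0, 5]
    - [-0.1, 0, 1.5, 0, 0, 0, 5]
    - [-0.1, 0, 1.6, 0, 0, 0, 5]

```text
clock: 19.3
ee_pos: [0.5791, -0.244, 0.059]
ee_rot: [-3.141, 0.0, 1.024]
ft_force: [0.5, 0.4, 0.2]
opening: 0.011
```

Call:
send_rows:
  rows:
    - [0, 0, 0.1, 0, 0, 0, 5]
    - [0, 0, 0.2, 0, 0, 0, 5]
    - [0, 0, 0.2, 0, 0, 0, 5]

```text
clock: 19.68
ee_pos: [0.5794, -0.2441, 0.0578]
ee_rot: [3.141, 0.0, 1.024]
ft_force: [-0.8, 0.5, 4.6]
opening: 0.011
```

Call:
send_rows:
  rows:
    - [0, 0, 0, 0, 0, 0, 15]
    - [0, 0, 0, 0, 0, 0, 30]
    - [0, 0, 0, 0, 0, 0, 45]
    - [0, 0, 0, 0, 0, 0, 45]

```text
clock: 20.18
ee_pos: [0.5792, -0.244, 0.0571]
ee_rot: [-3.141, 0.0, 1.024]
ft_force: [0.3, 0.1, -0.1]
opening: 0.0384
```

Call:
send_rows:
  rows:
    - [0, 0, -2, 0, 0, 0, 45]
    - [0, 0, -5, 0, 0, 0, 45]
    - [0, 0, -8, 0, 0, 0, 45]
    - [-6, 0, -10, 0, 0, 0, 45]
    - [-6, 0, -10, 0, 0, 0, 45]

```text
clock: 20.8
ee_pos: [0.5474, -0.2982, 0.1592]
ee_rot: [3.139, 0.001, 1.021]
ft_force: [0.0, -0.6, 0.6]
opening: 0.0386
```

Call:
send_rows:
  rows:
    - [0, 0, 0, 0, 0, 0, 45]
    - [0, 0, 0, 0, 0, 0, 45]

```text
clock: 21.05
ee_pos: [0.5482, -0.2944, 0.1566]
ee_rot: [-3.14, -0.0, 1.025]
ft_force: [0.9, -0.2, -0.1]
opening: 0.0383
```

Run:
```python
from h import *
to(.52,-.26,.1,58.71); snap('wrist','w11.png',(150,50,490,330),2.35); snap('side','sd11.png',(290,200,410,320),5)
import pickle; pickle.dump(info('wrist'),open('i11','wb'))
```

```text
pos [ 0.5482 -0.2944  0.1566] yaw 58.73 t 21.1 open 0.0383 F [ 0.9 -0.2 -0.1] ROW [ 1.48 -4.19  5.66] [-0.1 -0.   0. ]
```

View pics/w11.png

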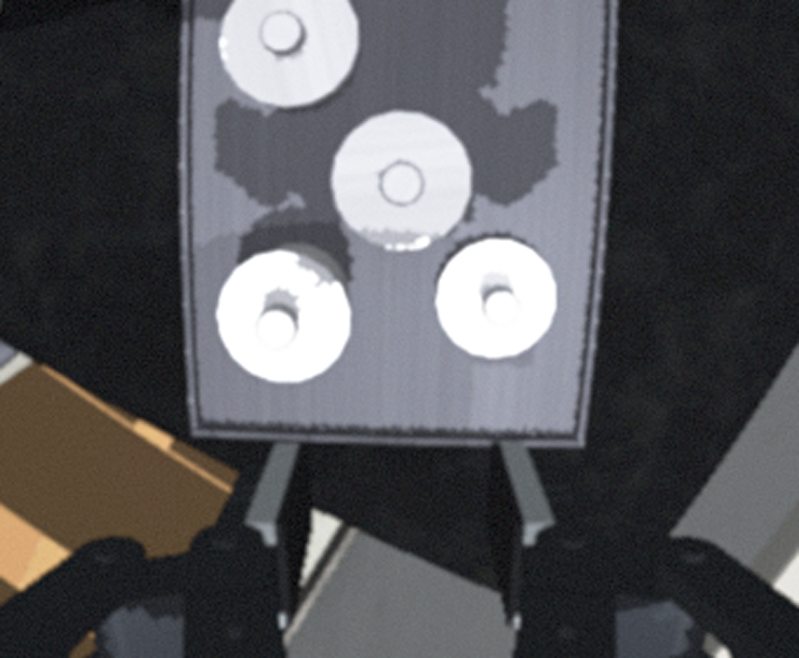

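Run:
```python
from h import *
import pickle; I=pickle.load(open('i11','rb'))
f=lambda u,v,z: at('wrist',150+u/2.35,50+v/2.35,z,I)
print('dry',f(402,180,.042),f(402,183,.058));print('fB',f(283.5,315.5,.042),f(277,329,.058));print('fA',f(289,36,.042),f(282,31,.058));print('lB',f(496,298,.011),f(503,307,.027))
p=(f(283.5,315.5,.042)+f(277,329,.058))/2; print(p); to(*p,.08,58.71)
```

```text
dry [ 0.57962004 -0.24432845] [ 0.57955726 -0.24430253]
fB [ 0.52058072 -0.26270143] [ 0.52055267 -0.26331557]
fA [ 0.57319068 -0.18312243] [ 0.57304669 -0.18374202]
lB [ 0.58657461 -0.30350301] [ 0.58711659 -0.30358514]
[ 0.5205667 -0.2630085]
pos [ 0.5483 -0.2944  0.1567] yaw 58.75 t 21.1 open 0.0387 F [-0.3  0.4 -0.3] ROW [ 1.24 -3.99  7.67] [-0.1  0.   0. ]
```

Call:
send_rows:
  rows:
    - [1.25, -4, 0, 0, 0, 0, 45]
    - [1.25, -4, 3, 0, 0, 0, 45]
    - [1.25, -4, 6, 0, 0, 0, 45]
    - [1.25, -4, 7.6, 0, 0, 0, 45]
    - [1.25, -4, 7.6, 0, 0, 0, 45]

```text
clock: 21.78
ee_pos: [0.5199, -0.2632, 0.0803]
ee_rot: [-3.139, 0.0, 1.025]
ft_force: [0.2, 0.6, 0.5]
opening: 0.0383
```

Call:
send_rows:
  rows:
    - [0, 0, 0, 0, 0, 0, 45]
    - [0, 0, 0, 0, 0, 0, 45]

```text
clock: 22.02
ee_pos: [0.5211, -0.2642, 0.0824]
ee_rot: [3.14, -0.0, 1.024]
ft_force: [-0.8, -0.3, 0.5]
opening: 0.0384
```

Run:
```python
from h import *
to(.5206,-.263,.058,58.71)
```

```text
pos [ 0.5211 -0.2642  0.0824] yaw 58.69 t 22.0 open 0.0384 F [-0.8 -0.3  0.5] ROW [ 0.08 -0.11  2.44] [ 0.1 -0.  -0. ]
```

Call:
send_rows:
  rows:
    - [0.08, -0.1, 1.2, 0, 0, 0, 45]
    - [0.08, -0.1, 2.2, 0, 0, 0, 45]
    - [0.08, -0.1, 2.4, 0, 0, 0, 45]
    - [0.08, -0.1, 2.4, 0, 0, 0, 30]
    - [0.08, -0.1, 2.4, 0, 0, 0, 20]

```text
clock: 22.65
ee_pos: [0.5201, -0.2628, 0.0575]
ee_rot: [3.141, 0.0, 1.024]
ft_force: [0.3, -0.1, -0.3]
opening: 0.0171
```

Call:
send_rows:
  rows:
    - [0, 0, 0, 0, 0, 0, 5]
    - [0, 0, 0, 0, 0, 0, 5]
    - [0, 0, 0, 0, 0, 0, 5]
    - [0, 0, 0, 0, 0, 0, 5]

```text
clock: 23.15
ee_pos: [0.5203, -0.2628, 0.0577]
ee_rot: [3.141, 0.0, 1.024]
ft_force: [-0.8, -0.5, 5.6]
opening: 0.0113
```

Call:
send_rows:
  rows:
    - [0, 0, -0.5, 0, 0, 0, 5]
    - [0, 0, -1.5, 0, 0, 0, 5]
    - [0, 0, -3.5, 0, 0, 0, 5]
    - [0, 0, -6.7, 0, 0, 0, 5]
    - [0, 0, -6.7, 0, 0, 0, 5]

```text
clock: 23.78
ee_pos: [0.5213, -0.2633, 0.1272]
ee_rot: [3.137, -0.0, 1.024]
ft_force: [0.0, 0.1, -0.8]
opening: 0.0114
```

Call:
send_rows:
  rows:
    - [3, 2.1, 0, 0, 0, 0, 5]
    - [7, 5, 0, 0, 0, 0, 5]
    - [10.8, 7.7, 0, 0, 0, 0, 5]
    - [10.8, 7.7, 2, 0, 0, 0, 5]
    - [10.8, 7.7, 5, 0, 0, 0, 5]

```text
clock: 24.4
ee_pos: [0.6427, -0.2099, 0.0737]
ee_rot: [3.141, -0.0, 1.025]
ft_force: [0.5, -0.1, -0.1]
opening: 0.0112
```

Run:
```python
from h import *
to(.6435,-.2105,.0268,58.71)
```

```text
pos [ 0.6427 -0.2099  0.0737] yaw 58.75 t 24.4 open 0.0112 F [ 0.5 -0.1 -0.1] ROW [-0.01  0.09  4.69] [ 0. -0.  0.]
```

Call:
send_rows:
  rows:
    - [0, 0, 2, 0, 0, 0, 5]
    - [0, 0, 3.5, 0, 0, 0, 5]
    - [0, 0, 4.3, 0, 0, 0, 5]
    - [0, 0, 4.65, 0, 0, 0, 5]
    - [0, 0, 4.65, 0, 0, 0, 5]

```text
clock: 25.02
ee_pos: [0.6421, -0.2105, 0.0282]
ee_rot: [3.141, -0.0, 1.024]
ft_force: [-0.6, 0.0, -0.2]
opening: 0.0109
```

Call:
send_rows:
  rows:
    - [0, 0, 0, 0, 0, 0, 20]
    - [0, 0, 0, 0, 0, 0, 40]
    - [0, 0, 0, 0, 0, 0, 40]
    - [0, 0, -2, 0, 0, 0, 45]
    - [0, 0, -5, 0, 0, 0, 60]

```text
clock: 25.65
ee_pos: [0.6412, -0.2102, 0.0775]
ee_rot: [-3.14, 0.001, 1.024]
ft_force: [0.2, -0.0, 0.5]
opening: 0.0512
```

Call:
send_rows:
  rows:
    - [0, 0, -7, 0, 0, 0, 70]
    - [-5, -3.6, -7, 0, 0, 0, 70]
    - [-10.8, -7.7, -7, 0, 0, 0, 70]
    - [-10.8, -7.7, -7, 0, 0, 0, 70]
    - [-10.8, -7.7, -7, 0, 0, 0, 70]

```text
clock: 26.28
ee_pos: [0.5199, -0.2631, 0.1484]
ee_rot: [3.14, -0.0, 1.023]
ft_force: [1.6, 0.0, -0.3]
opening: 0.0598
```

Call:
send_rows:
  rows:
    - [0, 0, 0, 0, 0, 0, 70]
    - [0, 0, 0, 0, 0, 0, 70]

```text
clock: 26.52
ee_pos: [0.521, -0.2622, 0.1475]
ee_rot: [-3.141, 0.0, 1.026]
ft_force: [0.6, 0.5, 0.4]
opening: 0.0598
```

Run:
```python
from h import *
to(.5203,-.2628,.0257,58.71); snap('wrist','w12.png',(150,50,490,330),2.35)
import pickle; pickle.dump(info('wrist'),open('i12','wb'))
```

```text
pos [ 0.521  -0.2622  0.1475] yaw 58.76 t 26.5 open 0.0598 F [0.6 0.5 0.4] ROW [-0.09 -0.02 12.18] [-0.  0.  0.]
```

View pics/w12.png

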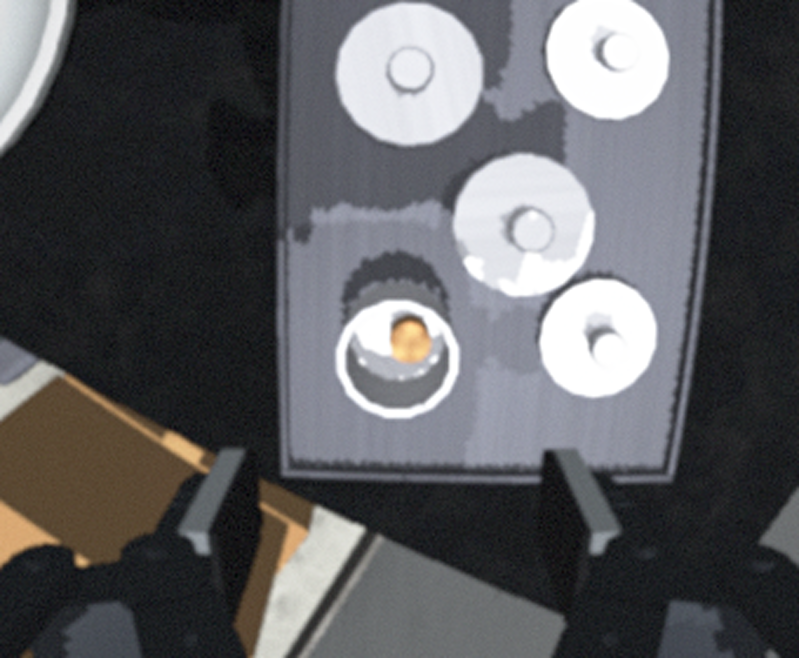

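Run:
```python
from h import *
import pickle; I=pickle.load(open('i12','rb'))
f=lambda u,v,z: at('wrist',150+u/2.35,50+v/2.35,z,I)
p=f(398.5,358.5,.039);print(p,'fA',f(410,73,.042),f(410,69,.058),'dry',f(523,224,.042),'newlid',f(607.5,57,.011)); to(*p,.03,58.71)
```

```text
[ 0.52022456 -0.26277424] fA [ 0.57241461 -0.18351023] [ 0.57208238 -0.18357166] dry [ 0.57892026 -0.24383041] newlid [ 0.6407214 -0.2113199]
pos [ 0.5208 -0.2621  0.1475] yaw 58.76 t 26.6 open 0.06 F [-0.2 -0.9  0.1] ROW [-0.09 -0.02 11.75] [-0.  0.  0.]
```

Call:
send_rows:
  rows:
    - [-0.05, 0, 4, 0, 0, 0, 60]
    - [-0.05, 0, 8, 0, 0, 0, 60]
    - [-0.05, 0, 11, 0, 0, 0, 60]
    - [-0.05, 0, 11.75, 0, 0, 0, 60]
    - [-0.05, 0, 11.75, 0, 0, 0, 60]

```text
clock: 27.2
ee_pos: [0.5201, -0.2629, 0.0304]
ee_rot: [-3.141, 0.0, 1.025]
ft_force: [0.3, 0.2, 0.2]
opening: 0.0512
```

Call:
send_rows:
  rows:
    - [0, 0, 0, 0, 0, 0, 60]
    - [0, 0, 0, 0, 0, 0, 50]
    - [0, 0, 0, 0, 0, 0, 40]
    - [0, 0, 0, 0, 0, 0, 35]
    - [0, 0, 0, 0, 0, 0, 35]

```text
clock: 27.82
ee_pos: [0.5204, -0.2634, 0.0318]
ee_rot: [3.139, -0.0, 1.024]
ft_force: [-1.0, 0.3, 6.7]
opening: 0.0396
```

Call:
send_rows:
  rows:
    - [0, 0, -2, 0, 0, 0, 35]
    - [0, 0, -5, 0, 0, 0, 35]
    - [0, 0, -9, 0, 0, 0, 35]
    - [0, 0, -13, 0, 0, 0, 35]
    - [0, 0, -15, 0, 0, 0, 35]

```text
clock: 28.45
ee_pos: [0.5204, -0.2635, 0.1834]
ee_rot: [3.138, -0.0, 1.024]
ft_force: [-0.6, -0.5, -0.5]
opening: 0.0396
```

Call:
send_rows:
  rows:
    - [3, -0.9, 0, 0, 0, 0, 35]
    - [7, -2.1, 0, 0, 0, 0, 35]
    - [12, -3.7, 0, 0, 0, 0, 35]
    - [17, -5.2, 0, 0, 0, 0, 35]
    - [22, -6.7, 0, 0, 0, 0, 35]

```text
clock: 29.08
ee_pos: [0.5772, -0.0388, 0.1811]
ee_rot: [3.14, -0.0, 1.024]
ft_force: [1.9, -0.1, -0.6]
opening: 0.0393
```

Call:
send_rows:
  rows:
    - [4, -1.2, 0, 0, 0, 0, 35]
    - [8, -2.5, 0, 0, 0, 0, 35]
    - [11, -3.4, 0, 0, 0, 0, 35]
    - [11, -3.4, 0, 0, 0, 0, 35]
    - [11, -3.4, 0, 0, 0, 0, 35]

```text
clock: 29.7
ee_pos: [0.6047, 0.071, 0.1805]
ee_rot: [3.141, 0.0, 1.024]
ft_force: [0.1, 0.3, -0.6]
opening: 0.0396
```

Run:
```python
from h import *
to(.605,.0708,.097,58.71)
```

```text
pos [0.6047 0.071  0.1805] yaw 58.7 t 29.7 open 0.0396 F [ 0.1  0.3 -0.6] ROW [-0.    0.03  8.35] [ 0.  0. -0.]
```

Call:
send_rows:
  rows:
    - [0, 0, 3, 0, 0, 0, 35]
    - [0, 0, 6, 0, 0, 0, 35]
    - [0, 0, 7.6, 0, 0, 0, 35]
    - [0, 0, 8.1, 0, 0, 0, 35]
    - [0, 0, 8.1, 0, 0, 0, 35]

```text
clock: 30.32
ee_pos: [0.6053, 0.071, 0.1]
ee_rot: [3.141, -0.0, 1.024]
ft_force: [-0.1, -0.3, -0.8]
opening: 0.0394
```

Call:
send_rows:
  rows:
    - [0, 0, 0.05, 0, 0, 0, 35]
    - [0, 0, 0.05, 0, 0, 0, 35]
    - [0, 0, 0.05, 0, 0, 0, 35]

```text
clock: 30.7
ee_pos: [0.6051, 0.0714, 0.0991]
ee_rot: [3.141, -0.0, 1.024]
ft_force: [0.2, 0.5, -1.0]
opening: 0.0395
```

Call:
send_rows:
  rows:
    - [0, 0, 0, 0, 0, 0, 45]
    - [0, 0, 0, 0, 0, 0, 60]
    - [0, 0, 0, 0, 0, 0, 60]
    - [0, 0, 0, 0, 0, 0, 60]

```text
clock: 31.2
ee_pos: [0.605, 0.0714, 0.0988]
ee_rot: [3.142, 0.0, 1.024]
ft_force: [-0.0, -0.4, 0.4]
opening: 0.0511
```

Call:
send_rows:
  rows:
    - [0, 0, -1.5, 0, 0, 0, 60]
    - [0, 0, -4, 0, 0, 0, 60]
    - [0, 0, -8, 0, 0, 0, 60]
    - [0, 0, -9, 0, 0, 0, 60]
    - [0, 0, -9, 0, 0, 0, 60]

```text
clock: 31.82
ee_pos: [0.6053, 0.0714, 0.1898]
ee_rot: [3.14, -0.001, 1.024]
ft_force: [0.5, -0.1, -0.3]
opening: 0.0511
```

Call:
send_rows:
  rows:
    - [-5, 2.2, 0, 0, 0, 0, 60]
    - [-10, 4.4, 0, 0, 0, 0, 60]
    - [-16, 7.1, 0, 0, 0, 0, 60]
    - [-21, 9.4, 0, 0, 0, 0, 50]
    - [-25.5, 11.4, 0, 0, 0, 0, 45]

```text
clock: 32.45
ee_pos: [0.5686, -0.2077, 0.1875]
ee_rot: [-3.14, 0.001, 1.024]
ft_force: [0.6, 0.1, -0.2]
opening: 0.0385
```

Call:
send_rows:
  rows:
    - [-4, 0, 3, 0, 0, 0, 45]
    - [-4, 0, 3, 0, 0, 0, 45]
    - [-4, 0, 3, 0, 0, 0, 45]
    - [-4, 0, 3, 0, 0, 0, 45]

```text
clock: 32.95
ee_pos: [0.5497, -0.2391, 0.1592]
ee_rot: [3.141, -0.0, 1.026]
ft_force: [0.0, -0.6, -0.6]
opening: 0.0386
```

Run:
```python
from h import *
to(.5723,-.1835,.08,58.71)
im=env.read_camera('wrist'); cv2.imwrite('pics/raw_w13.png',im[:,:,::-1]); 
import pickle; pickle.dump(info('wrist'),open('i13','wb'))
for n,P in [('fA',(.5723,-.1835,.042)),('dry',(.579,-.244,.042)),('nl',(.641,-.2113,.011)),('lB',(.587,-.3035,.011)),('tin1',(.605,.071,.106))]: print(n,np.round(px('wrist',P),1))
# bright low-saturation blobs
g=im.min(2); m=((g>150)).astype(np.uint8); m=cv2.morphologyEx(m,cv2.MORPH_OPEN,np.ones((3,3)))
c,_=cv2.findContours(m,cv2.RETR_EXTERNAL,cv2.CHAIN_APPROX_NONE)
for k in c:
    if cv2.contourArea(k)>600: (x,y),r=cv2.minEnclosingCircle(k); print('blob',round(x,1),round(y,1),round(r,1),cv2.contourArea(k))
```

```text
pos [ 0.5497 -0.2391  0.1592] yaw 58.76 t 33.0 open 0.0386 F [ 0.  -0.6 -0.6] ROW [ 5.92 -0.95  7.92] [ 0. -0.  0.]
fA [307.6 126.4]
dry [353.3 185.7]
nl [390.7 112.7]
lB [386.6 224.7]
tin1 [ 172.9 -143.9]
blob 122.0 239.0 39.8 2146.5
blob 8.0 248.5 76.9 3004.5
blob 368.0 202.5 50.8 4147.0
blob 307.9 125.9 29.8 2626.5
blob 390.6 111.8 26.6 2047.5
blob 581.5 193.5 150.0 7293.0
blob 24.0 42.5 29.9 626.0
blob 117.0 90.0 77.7 14149.0
blob 521.0 29.0 43.9 2721.0
```

Call:
send_rows:
  rows:
    - [5.9, -0.95, 0, 0, 0, 0, 45]
    - [5.9, -0.95, 3, 0, 0, 0, 45]
    - [5.9, -0.95, 6, 0, 0, 0, 45]
    - [5.9, -0.95, 7.7, 0, 0, 0, 45]
    - [5.9, -0.95, 7.7, 0, 0, 0, 45]

```text
clock: 33.62
ee_pos: [0.5712, -0.1834, 0.081]
ee_rot: [-3.14, 0.0, 1.026]
ft_force: [0.4, 0.1, -0.2]
opening: 0.0385
```

Call:
send_rows:
  rows:
    - [0, 0, 0, 0, 0, 0, 45]
    - [0, 0, 0, 0, 0, 0, 45]

```text
clock: 33.88
ee_pos: [0.5723, -0.1846, 0.083]
ee_rot: [3.14, -0.0, 1.024]
ft_force: [-0.5, 0.7, -0.1]
opening: 0.0382
```

Run:
```python
from h import *
to(.5723,-.1835,.0577,58.71)
```

```text
pos [ 0.5723 -0.1846  0.083 ] yaw 58.7 t 33.9 open 0.0382 F [-0.5  0.7 -0.1] ROW [ 0.1  -0.06  2.53] [ 0.1 -0.  -0. ]
```

Call:
send_rows:
  rows:
    - [0.1, -0.05, 1.2, 0, 0, 0, 45]
    - [0.1, -0.05, 2.2, 0, 0, 0, 45]
    - [0.1, -0.05, 2.45, 0, 0, 0, 45]
    - [0.1, -0.05, 2.45, 0, 0, 0, 30]
    - [0.1, -0.05, 2.45, 0, 0, 0, 20]

```text
clock: 34.5
ee_pos: [0.5718, -0.1836, 0.0575]
ee_rot: [3.141, 0.0, 1.024]
ft_force: [-0.1, 0.1, 0.2]
opening: 0.017
```

Call:
send_rows:
  rows:
    - [0, 0, 0, 0, 0, 0, 5]
    - [0, 0, 0, 0, 0, 0, 5]
    - [0, 0, 0, 0, 0, 0, 5]
    - [0, 0, 0, 0, 0, 0, 5]

```text
clock: 35.0
ee_pos: [0.5719, -0.1836, 0.0577]
ee_rot: [3.141, -0.0, 1.024]
ft_force: [0.3, -0.6, 6.2]
opening: 0.0112
```

Call:
send_rows:
  rows:
    - [0, 0, -0.5, 0, 0, 0, 5]
    - [0, 0, -1.5, 0, 0, 0, 5]
    - [0, 0, -3.5, 0, 0, 0, 5]
    - [0, 0, -6.7, 0, 0, 0, 5]
    - [0, 0, -6.7, 0, 0, 0, 5]

```text
clock: 35.62
ee_pos: [0.5731, -0.1839, 0.1272]
ee_rot: [3.137, -0.001, 1.024]
ft_force: [-0.2, 0.3, 0.2]
opening: 0.0111
```

Call:
send_rows:
  rows:
    - [-4, -0.1, 0, 0, 0, 0, 5]
    - [-8, -0.2, 0, 0, 0, 0, 5]
    - [-9.5, -0.3, 0, 0, 0, 0, 5]
    - [-9.5, -0.3, 2, 0, 0, 0, 5]
    - [-9.5, -0.3, 5, 0, 0, 0, 5]

```text
clock: 36.25
ee_pos: [0.5203, -0.2633, 0.0743]
ee_rot: [3.14, -0.0, 1.024]
ft_force: [1.1, 0.0, -0.6]
opening: 0.0114
```

Run:
```python
from h import *
to(.5205,-.2628,.0268,58.71)
```

```text
pos [ 0.5203 -0.2633  0.0743] yaw 58.66 t 36.2 open 0.0114 F [ 1.1  0.  -0.6] ROW [ 0.05 -0.02  4.75] [ 0.1 -0.  -0.1]
```

Call:
send_rows:
  rows:
    - [0, 0, 2, 0, 0, 0, 5]
    - [0, 0, 3.5, 0, 0, 0, 5]
    - [0, 0, 4.3, 0, 0, 0, 5]
    - [0, 0, 4.7, 0, 0, 0, 5]
    - [0, 0, 4.7, 0, 0, 0, 5]

```text
clock: 36.88
ee_pos: [0.5199, -0.2631, 0.0275]
ee_rot: [3.141, 0.0, 1.024]
ft_force: [0.0, -1.2, 0.4]
opening: 0.011
```

Call:
send_rows:
  rows:
    - [0, 0, 0, 0, 0, 0, 20]
    - [0, 0, 0, 0, 0, 0, 40]
    - [0, 0, 0, 0, 0, 0, 40]
    - [0, 0, -2, 0, 0, 0, 45]
    - [0, 0, -5, 0, 0, 0, 60]

```text
clock: 37.5
ee_pos: [0.5191, -0.2627, 0.0772]
ee_rot: [-3.14, 0.0, 1.024]
ft_force: [-0.0, -0.3, -0.3]
opening: 0.0513
```

Call:
send_rows:
  rows:
    - [0, 0, -7, 0, 0, 0, 60]
    - [0, 0, -7, 0, 0, 0, 60]
    - [3, 0, -7, 0, 0, 0, 60]
    - [3, 0, -7, 0, 0, 0, 60]
    - [3, 0, -7, 0, 0, 0, 60]

```text
clock: 38.12
ee_pos: [0.5349, -0.2375, 0.1468]
ee_rot: [-3.141, 0.001, 1.025]
ft_force: [-0.0, -0.2, -0.4]
opening: 0.0515
```

Call:
send_rows:
  rows:
    - [0, 0, 0, 0, 0, 0, 60]
    - [0, 0, 0, 0, 0, 0, 60]

```text
clock: 38.38
ee_pos: [0.535, -0.2379, 0.1472]
ee_rot: [-3.141, 0.0, 1.024]
ft_force: [0.4, -0.4, -0.4]
opening: 0.0511
```

Run:
```python
from h import *
to(.5719,-.1836,.03,58.71)
im=env.read_camera('wrist'); cv2.imwrite('pics/raw_w14.png',im[:,:,::-1]); 
for n,P in [('fA',(.5719,-.1836,.039)),('dry',(.579,-.244,.042)),('nl',(.641,-.2113,.011)),('lB',(.587,-.3035,.011)),('nl2',(.5205,-.2628,.011))]: print(n,np.round(px('wrist',P),1))
g=im.min(2); m=((g>150)).astype(np.uint8); m=cv2.morphologyEx(m,cv2.MORPH_OPEN,np.ones((2,2)))
c,_=cv2.findContours(m,cv2.RETR_EXTERNAL,cv2.CHAIN_APPROX_NONE)
for k in c:
    if cv2.contourArea(k)>500: (x,y),r=cv2.minEnclosingCircle(k); print('blob',round(x,1),round(y,1),round(r,1),cv2.boundingRect(k),cv2.contourArea(k))
```

```text
pos [ 0.535  -0.2379  0.1472] yaw 58.65 t 38.4 open 0.0511 F [ 0.4 -0.4 -0.4] ROW [ 6.56  0.33 11.71] [-0.   0.  -0.1]
fA [324.3 118.7]
dry [372.  181.3]
nl [408.7 105.9]
lB [403.6 222.4]
nl2 [320.4 222.8]
blob 279.0 313.5 26.0 (265, 288, 32, 49) 685.5
blob 125.0 239.5 41.9 (85, 213, 81, 65) 2224.0
blob 321.1 223.0 26.2 (295, 199, 53, 48) 1923.5
blob 8.0 251.0 77.4 (0, 174, 63, 155) 2926.0
blob 385.5 200.8 51.5 (343, 153, 86, 95) 4410.0
blob 588.0 221.0 127.6 (519, 104, 121, 235) 5763.5
blob 325.5 118.6 27.2 (299, 92, 54, 54) 2222.5
blob 409.1 106.0 27.3 (385, 79, 51, 55) 2129.5
blob 24.5 35.5 31.0 (15, 6, 20, 60) 641.0
blob 120.0 83.0 81.6 (52, 3, 129, 161) 15593.0
blob 543.8 30.8 35.3 (517, 0, 58, 63) 2350.5
```

Call:
send_rows:
  rows:
    - [6.55, 0.35, 0, 0, 0, 0, 60]
    - [6.55, 0.35, 5, 0, 0, 0, 60]
    - [6.55, 0.35, 9, 0, 0, 0, 60]
    - [6.55, 0.35, 11.5, 0, 0, 0, 60]
    - [6.55, 0.35, 11.7, 0, 0, 0, 60]

```text
clock: 39.05
ee_pos: [0.571, -0.183, 0.0286]
ee_rot: [-3.138, 0.001, 1.024]
ft_force: [0.1, 0.4, 0.8]
opening: 0.0509
```

Call:
send_rows:
  rows:
    - [0, 0, 0, 0, 0, 0, 60]
    - [0, 0, 0, 0, 0, 0, 50]
    - [0, 0, 0, 0, 0, 0, 40]
    - [0, 0, 0, 0, 0, 0, 35]
    - [0, 0, 0, 0, 0, 0, 35]

```text
clock: 39.67
ee_pos: [0.5732, -0.1837, 0.0322]
ee_rot: [3.139, -0.0, 1.024]
ft_force: [-1.5, 0.2, 6.6]
opening: 0.0401
```

Call:
send_rows:
  rows:
    - [0, 0, -2, 0, 0, 0, 35]
    - [0, 0, -5, 0, 0, 0, 35]
    - [0, 0, -9, 0, 0, 0, 35]
    - [0, 0, -13, 0, 0, 0, 35]
    - [0, 0, -15, 0, 0, 0, 35]

```text
clock: 40.3
ee_pos: [0.5733, -0.1836, 0.184]
ee_rot: [3.137, -0.001, 1.024]
ft_force: [-0.4, 0.3, -1.3]
opening: 0.0402
```

Call:
send_rows:
  rows:
    - [3, -1.8, 0, 0, 0, 0, 35]
    - [7, -4.1, 0, 0, 0, 0, 35]
    - [12, -7.1, 0, 0, 0, 0, 35]
    - [16, -9.4, 0, 0, 0, 0, 35]
    - [17.6, -10.4, 0, 0, 0, 0, 35]

```text
clock: 40.92
ee_pos: [0.5751, 0.0234, 0.1814]
ee_rot: [3.14, -0.001, 1.027]
ft_force: [-0.6, -0.0, -0.9]
opening: 0.0404
```

Call:
send_rows:
  rows:
    - [0, 0, 0, 0, 0, 0, 35]
    - [0, 0, 0, 0, 0, 0, 35]
    - [0, 0, 0, 0, 0, 0, 35]

```text
clock: 41.3
ee_pos: [0.575, 0.0199, 0.1804]
ee_rot: [3.141, 0.0, 1.023]
ft_force: [0.2, -0.5, -0.6]
opening: 0.0403
```

Run:
```python
from h import *
to(.575,.0212,.099,58.71); snap('wrist','w15.png',(170,50,490,350),2.0)
for n,P in [('tin1',(.605,.0712,.106)),('dryplate',(.59,.046,.118))]: print(n,2*(np.array(px('wrist',P))-[170,50]))
```

```text
pos [0.575  0.0199 0.1804] yaw 58.59 t 41.3 open 0.0403 F [ 0.2 -0.5 -0.6] ROW [ 0.12 -0.07  8.14] [ 0.   0.  -0.1]
tin1 [296.52279617 159.35691679]
dryplate [297.39782831 255.18803922]
```

View pics/w15.png

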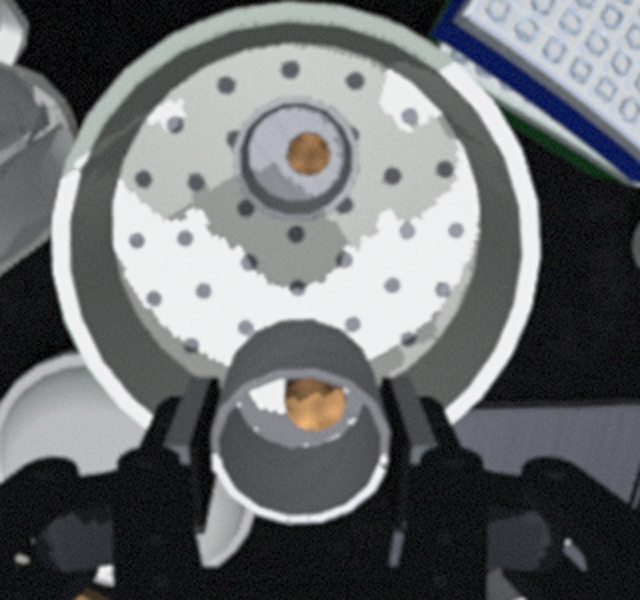

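Call:
send_rows:
  rows:
    - [0.1, -0.05, 3, 0, 0, 0, 35]
    - [0.1, -0.05, 6, 0, 0, 0, 35]
    - [0.1, -0.05, 7.6, 0, 0, 0, 35]
    - [0.1, -0.05, 8.1, 0, 0, 0, 35]
    - [0.1, -0.05, 8.1, 0, 0, 0, 35]

```text
clock: 41.98
ee_pos: [0.5754, 0.022, 0.1]
ee_rot: [3.141, -0.0, 1.024]
ft_force: [0.5, -0.4, -0.3]
opening: 0.0406
```

Call:
send_rows:
  rows:
    - [0, 0, 0.02, 0, 0, 0, 35]
    - [0, 0, 0.02, 0, 0, 0, 35]

```text
clock: 42.22
ee_pos: [0.5754, 0.0222, 0.0995]
ee_rot: [3.141, -0.0, 1.024]
ft_force: [-0.8, 0.4, -0.2]
opening: 0.0403
```

Call:
send_rows:
  rows:
    - [0, 0, 0, 0, 0, 0, 45]
    - [0, 0, 0, 0, 0, 0, 60]
    - [0, 0, 0, 0, 0, 0, 60]
    - [0, 0, 0, 0, 0, 0, 60]

```text
clock: 42.72
ee_pos: [0.575, 0.0222, 0.0991]
ee_rot: [-3.142, 0.0, 1.024]
ft_force: [1.3, -0.7, -0.5]
opening: 0.0514
```

Call:
send_rows:
  rows:
    - [0, 0, -1.5, 0, 0, 0, 60]
    - [0, 0, -4, 0, 0, 0, 60]
    - [0, 0, -8, 0, 0, 0, 60]
    - [0, 0, -12, 0, 0, 0, 60]
    - [-4, 0, -15, 0, 0, 0, 60]

```text
clock: 43.35
ee_pos: [0.5553, -0.011, 0.2517]
ee_rot: [3.139, -0.002, 1.027]
ft_force: [-0.2, -0.3, 0.1]
opening: 0.0516
```

Call:
send_rows:
  rows:
    - [-2, 0, 0, 0, 0, 0, 70]
    - [-2, 0, 0, 0, 0, 0, 70]
    - [-2, 0, 0, 0, 0, 0, 70]

```text
clock: 43.72
ee_pos: [0.5438, -0.0288, 0.2485]
ee_rot: [-3.141, 0.0, 1.024]
ft_force: [1.0, 0.1, -0.3]
opening: 0.0598
```

Run:
```python
from h import *
to(.42,-.03,.15,58.71); im=env.read_camera('wrist'); cv2.imwrite('pics/raw_w16.png',im[:,:,::-1]); I=info('wrist')
for n,P in [('tin1',(.605,.0712,.106)),('tin2',(.575,.0205,.106)),('rim',(.59,.046,.118)),('knob',(.4204,-.03,.084))]: print(n,np.round(px('wrist',P,I),1))
# project rim circle radii and compare by search: maximize outside-dark/inside-bright edge along r=.082
g=im.min(2).astype(float); g=cv2.GaussianBlur(g,(0,0),1)
a=np.linspace(0,2*np.pi,180)
def samp(c,r,z):
    P=[px('wrist',(c[0]+r*np.cos(t),c[1]+r*np.sin(t),z),I) for t in a]; P=np.float32(P)
    ok=(P[:,0]>2)&(P[:,0]<637)&(P[:,1]>2)&(P[:,1]<397)
    v=cv2.remap(g.astype(np.float32),P[:,0].reshape(-1,1),P[:,1].reshape(-1,1),1)[:,0]; return np.where(ok,v,np.nan)
def fit(c0,ri,ro,z,rng=.008):
    best=(-1e9,)
    for dx in np.arange(-rng,rng+1e-6,.001):
        for dy in np.arange(-rng,rng+1e-6,.001):
            c=(c0[0]+dx,c0[1]+dy); s=np.nanmean(np.clip(samp(c,ri,z)-samp(c,ro,z),-40,40))
            if s>best[0]: best=(s,c)
    return best
print('rim fit',fit((.59,.046),.080,.084,.118)); print('lid flange',fit((.4204,-.03),.080,.084,.014))
```

```text
pos [ 0.5438 -0.0288  0.2485] yaw 58.67 t 43.7 open 0.0598 F [ 1.   0.1 -0.3] ROW [ -6.54 -10.5    9.86] [-0.  0. -0.]
tin1 [320.6  58.8]
tin2 [321.3 125.8]
rim [320.9  91.2]
knob [222.4 243.9]
rim fit (np.float32(39.504467), (np.float64(0.589), np.float64(0.045)))
lid flange (np.float32(30.515131), (np.float64(0.4204), np.float64(-0.033)))
```

Run:
```python
from h import *
im=cv2.imread('pics/raw_w16.png'); I=info('wrist'); g=cv2.GaussianBlur(im.min(2).astype(np.float32),(0,0),1)
a=np.linspace(0,2*np.pi,240,endpoint=False)
def edge(c,z,r0,r1,sgn):
    # radial subpixel edges -> algebraic circle fit
    pts=[]
    rs=np.arange(r0,r1,.00025)
    for t in a:
        P=np.float32([px('wrist',(c[0]+r*np.cos(t),c[1]+r*np.sin(t),z),I) for r in rs])
        if P.min()<2 or P[:,0].max()>637 or P[:,1].max()>397: continue
        v=cv2.remap(g,P[:,0].reshape(-1,1),P[:,1].reshape(-1,1),1)[:,0]; d=np.gradient(v)*sgn; k=d.argmax()
        if d[k]>4: pts.append((c[0]+rs[k]*np.cos(t),c[1]+rs[k]*np.sin(t)))
    p=np.array(pts)
    for _ in range(4):
        s=np.linalg.lstsq(np.c_[2*p,np.ones(len(p))],(p**2).sum(1),rcond=None)[0]; r=np.sqrt(s[2]+s[:2]@s[:2]); e=abs(np.hypot(*(p-s[:2]).T)-r); p=p[e<max(2*np.median(e),.0005)]
    return s[:2].round(4),r.round(4),len(p),np.median(e).round(4)
print('rim outer',edge((.59,.046),.118,.075,.09,-1)); print('rim inner',edge((.59,.046),.118,.068,.079,1))
print('flange',edge((.4204,-.03),.014,.075,.09,-1))
for c in [(.605,.071),(.575,.0215)]: print('tin',edge(c,.106,.017,.025,-1),edge(c,.106,.017,.025,1))
for u in [(.4204,-.03,.084)]: 
    x,y=map(int,px('wrist',u,I)); print(x,y); print('knob',edge((.4204,-.031),.084,.010,.022,-1))
```

```text
rim outer (array([0.5879, 0.0448]), np.float64(0.0814), 150, np.float64(0.0002))
rim inner (array([0.5879, 0.0449]), np.float64(0.0744), 209, np.float64(0.0002))
flange (array([ 0.4186, -0.0328]), np.float64(0.0825), 132, np.float64(0.0002))
tin (array([0.608 , 0.0701]), np.float64(0.0215), 67, np.float64(0.0008)) (array([0.6027, 0.0696]), np.float64(0.0205), 126, np.float64(0.0002))
tin (array([0.5752, 0.023 ]), np.float64(0.0163), 72, np.float64(0.0001)) (array([0.5754, 0.0233]), np.float64(0.0187), 184, np.float64(0.0001))
222 243
knob (array([ 0.4208, -0.032 ]), np.float64(0.0141), 87, np.float64(0.0001))
```

Call:
send_rows:
  rows:
    - [-3, -5, 0, 0, 0, 0, 75]
    - [-6.8, -10.5, 0, 0, 0, 0, 75]
    - [-6.8, -10.5, 4, 0, 0, 0, 75]
    - [-6.8, -10.5, 9, 0, 0, 0, 75]
    - [-6.8, -10.5, 12, 0, 0, 0, 75]

```text
clock: 44.4
ee_pos: [0.4178, -0.0319, 0.1269]
ee_rot: [-3.14, 0.001, 1.025]
ft_force: [1.1, 0.4, -0.5]
opening: 0.0642
```

Call:
send_rows:
  rows:
    - [0, 0, 0, 0, 0, 0, 75]
    - [0, 0, 0, 0, 0, 0, 75]

```text
clock: 44.65
ee_pos: [0.4195, -0.0323, 0.1299]
ee_rot: [3.141, -0.0, 1.025]
ft_force: [0.1, -0.1, 0.4]
opening: 0.0644
```

Run:
```python
from h import *
to(.419,-.0325,.0705,58.71); print(px('wrist',(.419,-.0325,.084)))
im=env.read_camera('wrist'); cv2.imwrite('pics/raw_w17.png',im[:,:,::-1])
I=info('wrist');g=im.min(2)
# flange extremes along rows through the projected centre
u,v=px('wrist',(.419,-.0325,.084),I); print(g[int(v),int(u)-60:int(u)+60:4], g[int(v)-60:int(v)+40:4,int(u)])
```

```text
pos [ 0.4195 -0.0323  0.1299] yaw 58.72 t 44.6 open 0.0644 F [ 0.1 -0.1  0.4] ROW [-0.04 -0.04  5.94] [ 0. -0.  0.]
(np.float64(319.2829144077688), np.float64(232.64238739871917))
[186 187 187 187 187 186 183 190 186 176 240 239 238 239 239 240 237 238
 239 239 237 233 188 186 185 186 187 186 185 187] [187 188 187 189 134 139 123  95  90 102 240 240 238 239 239 240 237 239
 239 237 238 185 186 185 185]
```

Call:
send_rows:
  rows:
    - [-0.05, 0.05, 2, 0, 0, 0, 75]
    - [-0.05, 0.05, 4, 0, 0, 0, 75]
    - [-0.05, 0.05, 5.5, 0, 0, 0, 75]
    - [-0.05, 0.05, 5.9, 0, 0, 0, 75]
    - [-0.05, 0.05, 5.9, 0, 0, 0, 75]

```text
clock: 45.32
ee_pos: [0.4196, -0.0332, 0.0708]
ee_rot: [3.141, -0.0, 1.024]
ft_force: [-0.6, -0.1, 0.1]
opening: 0.0641
```

Call:
send_rows:
  rows:
    - [0, 0, 0, 0, 0, 0, 50]
    - [0, 0, 0, 0, 0, 0, 40]
    - [0, 0, 0, 0, 0, 0, 30]
    - [0, 0, 0, 0, 0, 0, 20]
    - [0, 0, 0, 0, 0, 0, 15]

```text
clock: 45.95
ee_pos: [0.4193, -0.0332, 0.0708]
ee_rot: [3.141, -0.0, 1.024]
ft_force: [-1.6, 0.2, 7.8]
opening: 0.0293
```

Call:
send_rows:
  rows:
    - [0, 0, 0, 0, 0, 0, 15]
    - [0, 0, 0, 0, 0, 0, 15]
    - [0, 0, 0, 0, 0, 0, 15]

```text
clock: 46.32
ee_pos: [0.4193, -0.0332, 0.0708]
ee_rot: [3.141, -0.0, 1.024]
ft_force: [-1.7, -0.1, 8.1]
opening: 0.0293
```

Call:
send_rows:
  rows:
    - [0, 0, -2, 0, 0, 0, 15]
    - [0, 0, -5, 0, 0, 0, 15]
    - [0, 0, -9, 0, 0, 0, 15]
    - [0, 0, -13, 0, 0, 0, 15]
    - [0, 0, -15, 0, 0, 0, 15]

```text
clock: 46.95
ee_pos: [0.4195, -0.0333, 0.2222]
ee_rot: [3.139, -0.001, 1.024]
ft_force: [0.6, -0.1, -1.7]
opening: 0.0294
```

Call:
send_rows:
  rows:
    - [0, 0, 0, 0, 0, 0, 15]
    - [0, 0, 0, 0, 0, 0, 15]

```text
clock: 47.2
ee_pos: [0.4184, -0.0332, 0.2191]
ee_rot: [-3.14, 0.001, 1.024]
ft_force: [-0.1, -0.0, -2.3]
opening: 0.0289
```

Run:
```python
from h import *
to(.588,.045,.22,58.71)
```

```text
pos [ 0.4184 -0.0332  0.2191] yaw 58.69 t 47.2 open 0.0289 F [-0.1 -0.  -2.3] ROW [15.49 10.43 -0.11] [-0.1  0.  -0. ]
```

Call:
send_rows:
  rows:
    - [3, 2, 0, 0, 0, 0, 15]
    - [7, 4.7, 0, 0, 0, 0, 15]
    - [11, 7.4, 0, 0, 0, 0, 15]
    - [14, 9.4, 0, 0, 0, 0, 15]
    - [15.5, 10.45, 0, 0, 0, 0, 15]

```text
clock: 47.82
ee_pos: [0.5897, 0.0458, 0.2176]
ee_rot: [-3.139, 0.002, 1.025]
ft_force: [0.1, 0.3, -2.7]
opening: 0.0292
```

Call:
send_rows:
  rows:
    - [0, 0, 0.5, 0, 0, 0, 15]
    - [0, 0, 1, 0, 0, 0, 15]
    - [0, 0, 1.6, 0, 0, 0, 15]
    - [0, 0, 2, 0, 0, 0, 15]
    - [0, 0, 2, 0, 0, 0, 15]

```text
clock: 48.45
ee_pos: [0.5885, 0.0447, 0.2]
ee_rot: [-3.141, 0.0, 1.024]
ft_force: [-0.8, -0.5, -2.7]
opening: 0.0293
```

Call:
send_rows:
  rows:
    - [0, 0, 0, 0, 0, 0, 15]
    - [0, 0, 0, 0, 0, 0, 15]

```text
clock: 48.7
ee_pos: [0.5889, 0.0449, 0.2004]
ee_rot: [3.141, -0.0, 1.024]
ft_force: [0.8, 0.4, -2.6]
opening: 0.029
```

Run:
```python
from h import *
to(.588,.045,.195,58.71); im=env.read_camera('wrist'); cv2.imwrite('pics/raw_w18.png',im[:,:,::-1]); snap('side','sd18.png',(250,110,350,220),5)
I=info('wrist'); g=cv2.GaussianBlur(im.min(2).astype(np.float32),(0,0),.7)
c=env.get_obs()['ee_pos']; ux=np.array([.5196,.8544]);uy=np.array([.8544,-.5196])
# radial profile edges (tool +x, +y, -y, diagonals) at lid flange top z and at rim z
for ang in (0,30,60,90,-30,-60,-90):
    d=np.cos(np.radians(ang))*ux+np.sin(np.radians(ang))*uy
    for nm,z in (('flange',c[2]-.0708+.016),('rim',.118)):
        rs=np.arange(.065,.098,.0005);P=np.float32([px('wrist',(*(c[:2]+d*r),z),I) for r in rs])
        v=cv2.remap(g,P[:,0].reshape(-1,1),P[:,1].reshape(-1,1),1)[:,0];gd=np.gradient(v)
        k=[i for i in range(1,len(gd)-1) if abs(gd[i])>5 and abs(gd[i])>=abs(gd[i-1]) and abs(gd[i])>abs(gd[i+1])]
        print(ang,nm,[(round(rs[i]*1000,1),int(gd[i])) for i in k])
```

```text
pos [0.5889 0.0449 0.2004] yaw 58.68 t 48.7 open 0.029 F [ 0.8  0.4 -2.6] ROW [-0.04 -0.09  0.54] [ 0. -0. -0.]
0 flange [(np.float64(73.5), -7), (np.float64(75.5), 19), (np.float64(82.0), -54)]
0 rim [(np.float64(73.5), -6), (np.float64(76.0), 17), (np.float64(83.0), -49)]
30 flange [(np.float64(69.0), -6), (np.float64(75.5), 17), (np.float64(78.5), -5), (np.float64(83.5), -20), (np.float64(86.0), -34), (np.float64(88.5), 19), (np.float64(91.5), 25)]
30 rim [(np.float64(71.5), -5), (np.float64(77.5), 15), (np.float64(84.0), -24), (np.float64(89.5), -17)]
60 flange [(np.float64(73.5), -13), (np.float64(75.5), 13), (np.float64(81.5), -40), (np.float64(95.5), 29)]
60 rim [(np.float64(79.0), -8), (np.float64(81.0), 8), (np.float64(87.5), -36)]
90 flange [(np.float64(69.5), -9), (np.float64(75.5), 5), (np.float64(81.5), -35)]
90 rim [(np.float64(80.5), -10), (np.float64(86.5), 6), (np.float64(93.0), -32)]
-30 flange [(np.float64(70.0), -6), (np.float64(75.5), 16), (np.float64(82.0), -42)]
-30 rim [(np.float64(71.5), -6), (np.float64(77.5), 15), (np.float64(85.0), -36)]
-60 flange [(np.float64(74.5), -7), (np.float64(76.0), 8), (np.float64(81.0), -21), (np.float64(93.5), 9), (np.float64(96.5), -7)]
-60 rim [(np.float64(79.5), -5), (np.float64(82.0), 6), (np.float64(88.0), -13), (np.float64(95.0), -6)]
-90 flange [(np.float64(70.5), -10), (np.float64(76.0), 6), (np.float64(81.5), -33)]
-90 rim [(np.float64(81.5), -8), (np.float64(86.5), 6), (np.float64(93.5), -35)]
```

Call:
send_rows:
  rows:
    - [-0.04, -0.08, 0.3, 0, 0, 0, 15]
    - [-0.04, -0.08, 0.6, 0, 0, 0, 15]
    - [-0.04, -0.08, 0.8, 0, 0, 0, 15]
    - [-0.04, -0.08, 1.0, 0, 0, 0, 15]
    - [-0.04, -0.08, 1.1, 0, 0, 0, 15]

```text
clock: 49.42
ee_pos: [0.5879, 0.045, 0.1889]
ee_rot: [-3.141, 0.0, 1.024]
ft_force: [-0.4, -0.1, -1.6]
opening: 0.0292
```

Call:
send_rows:
  rows:
    - [0, 0, 0.05, 0, 0, 0, 15]
    - [0, 0, 0.1, 0, 0, 0, 15]
    - [0, 0, 0.15, 0, 0, 0, 15]
    - [0, 0, 0.2, 0, 0, 0, 15]
    - [0, 0, 0.25, 0, 0, 0, 15]

```text
clock: 50.05
ee_pos: [0.5879, 0.045, 0.1866]
ee_rot: [3.142, 0.0, 1.024]
ft_force: [-0.6, 0.1, -2.3]
opening: 0.0292
```

Call:
send_rows:
  rows:
    - [0, 0, 0.05, 0, 0, 0, 15]
    - [0, 0, 0.1, 0, 0, 0, 15]
    - [0, 0, 0.15, 0, 0, 0, 15]
    - [0, 0, 0.2, 0, 0, 0, 15]
    - [0, 0, 0.25, 0, 0, 0, 15]

```text
clock: 50.68
ee_pos: [0.5879, 0.045, 0.1841]
ee_rot: [-3.142, 0.0, 1.024]
ft_force: [-0.9, 0.5, -2.5]
opening: 0.0292
```

Inside the mouth, no contact; 3 mm more to go.

Call:
send_rows:
  rows:
    - [0, 0, 0.05, 0, 0, 0, 15]
    - [0, 0, 0.1, 0, 0, 0, 15]
    - [0, 0, 0.15, 0, 0, 0, 15]
    - [0, 0, 0.2, 0, 0, 0, 15]
    - [0, 0, 0.25, 0, 0, 0, 15]

```text
clock: 51.3
ee_pos: [0.5879, 0.0449, 0.1815]
ee_rot: [3.142, 0.0, 1.024]
ft_force: [-0.1, 0.9, -2.3]
opening: 0.0295
```

Call:
send_rows:
  rows:
    - [0, 0, 0.03, 0, 0, 0, 15]
    - [0, 0, 0.06, 0, 0, 0, 15]
    - [0, 0, 0.06, 0, 0, 0, 15]

```text
clock: 51.68
ee_pos: [0.588, 0.045, 0.181]
ee_rot: [3.142, 0.0, 1.024]
ft_force: [0.2, 0.7, -1.7]
opening: 0.0293
```

Call:
send_rows:
  rows:
    - [0, 0, 0.03, 0, 0, 0, 15]
    - [0, 0, 0.05, 0, 0, 0, 15]
    - [0, 0, 0.05, 0, 0, 0, 40]
    - [0, 0, 0.05, 0, 0, 0, 75]
    - [0, 0, 0.05, 0, 0, 0, 75]

```text
clock: 52.3
ee_pos: [0.588, 0.0449, 0.1805]
ee_rot: [3.141, 0.0, 1.024]
ft_force: [-0.1, 0.2, -0.6]
opening: 0.0637
```

Call:
send_rows:
  rows:
    - [0, 0, 0, 0, 0, 0, 75]
    - [0, 0, -1, 0, 0, 0, 75]
    - [0, 0, -4, 0, 0, 0, 75]
    - [0, 0, -8, 0, 0, 0, 75]
    - [0, 0, -11, 0, 0, 0, 75]

```text
clock: 52.92
ee_pos: [0.5881, 0.045, 0.293]
ee_rot: [3.14, -0.001, 1.024]
ft_force: [1.0, 0.8, -1.2]
opening: 0.0642
```

Call:
send_rows:
  rows:
    - [-10, 0, 0, 0, 0, 0, 75]
    - [-10, 0, 0, 0, 0, 0, 75]
    - [-10, 0, 0, 0, 0, 0, 75]
    - [-10, 0, 0, 0, 0, 0, 75]

```text
clock: 53.42
ee_pos: [0.5363, -0.0403, 0.2911]
ee_rot: [3.141, -0.001, 1.024]
ft_force: [-0.3, 0.8, 0.2]
opening: 0.0642
```

Run:
```python
from h import *
to(.588,.045,.25,58.71); im=env.read_camera('wrist'); I=info('wrist'); cv2.imwrite('pics/raw_w19.png',im[:,:,::-1])
s=env.read_camera('side')[:,:,::-1]; w=im[:,:,::-1]
cv2.imwrite('pics/fin.png',np.hstack([cv2.resize(s[110:310,240:420],(396,440),interpolation=2),cv2.resize(w[0:300,180:450],(396,440),interpolation=2)]))
g=cv2.GaussianBlur(im.min(2).astype(np.float32),(0,0),.7)
a=np.linspace(0,2*np.pi,180,endpoint=False)
def edge(c,z,r0,r1,sgn):
    pts=[];rs=np.arange(r0,r1,.00025)
    for t in a:
        P=np.float32([px('wrist',(c[0]+r*np.cos(t),c[1]+r*np.sin(t),z),I) for r in rs])
        if P.min()<2 or P[:,0].max()>637 or P[:,1].max()>397: continue
        v=cv2.remap(g,P[:,0].reshape(-1,1),P[:,1].reshape(-1,1),1)[:,0]; d=np.gradient(v)*sgn; k=d.argmax()
        if d[k]>4: pts.append(c+rs[k]*np.array([np.cos(t),np.sin(t)]))
    p=np.array(pts)
    for _ in range(4):
        s=np.linalg.lstsq(np.c_[2*p,np.ones(len(p))],(p**2).sum(1),rcond=None)[0]; r=np.sqrt(s[2]+s[:2]@s[:2]); e=abs(np.hypot(*(p-s[:2]).T)-r); p=p[e<max(2*np.median(e),.0005)]
    return s[:2].round(4),r.round(4),len(p)
c=np.array([.588,.045]); print('flange',edge(c,.126,.076,.09,-1),'knob',edge(c,.194,.011,.021,-1))
```

```text
pos [ 0.5363 -0.0403  0.2911] yaw 58.66 t 53.4 open 0.0642 F [-0.3  0.8  0.2] ROW [ 9.97 -0.03  4.11] [ 0.  -0.  -0.1]
flange (array([0.5878, 0.0455]), np.float64(0.0818), 116) knob (array([0.5874, 0.0449]), np.float64(0.0142), 119)
```

View pics/fin.png

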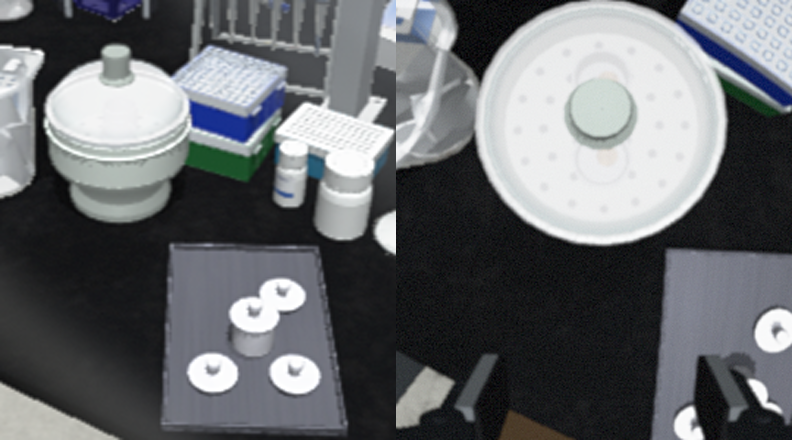

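```bash
python3 -c "
from cell import env
print(env.job_done())"
```

```text
the job is handed in; nothing more can be done
None
```

The changeover is finished and handed in at about 53 s of the 210 s allowed. `env.job_done()` gave no verdict.

- **Dried tin:** there was only one in the desiccator. It now stands in the middle of the tray, covered with a loose lid. The lid touched down at the height expected for a fully seated lid, and its disc and knob centres agreed to under 1 mm.
- **Fresh tins:** both stand open and upright on the desiccator's plate. Their lids lie flat on the tray, knobs up.
- **Big lid:** it was lowered slowly, with no contact force seen before it reached the seated height to within 1 mm. The last fit put its flange at (0.588, 0.0455) and the rim centre at (0.588, 0.045). It looked level in the final picture.
- **Bystanders:** the jar and dropper bottle stand undisturbed in the last view. The timer was not in that view, but the arm never worked near it.
- **Knock:** I did not see the possible sideways knock to a loose lid or fresh tin. The second loose lid was left as a spare, and I did not re-measure it at the end.

No check failed. The only disagreements were 1–3 mm differences between camera estimates and grip positions, all within the play of the fits.

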